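# Stow the bottle tray in the locker and shoot the bolt

### The arm

A 6-joint arm with a two-finger parallel gripper is mounted at the origin on a cart in front of the work surface, level with it; the furniture and walls round the work are solid. World frame = base frame: x ahead of the robot, y to its left, z up, the work surface at z = 0. Lengths are in mm, angles in rad, forces in N, time in s.
With the tool pointing down it reaches from about 375 to 925 mm from the base axis. Payload 5.7 kg.
Tool frame: the origin (TCP) lies at the very end of the fingers, on their centre line; the grasp point (between the pads) lies 19 mm behind it; z points along the fingers, y is the line along which they close (so a half turn about z gives the same grasp; the last joint's range is limited). The gripper opens to 88 mm and grips with 3 to 60 N. Pads are 20 mm wide; open, the fingers measure 115 mm over their backs; the gripper's body (75 mm by 178 mm) begins 61 mm behind the grasp point.
Start: joints at [-1.292, 0.359, 1.51, -0, 1.272, -0.115], TCP at [230.202, -554.046, 202.023] pointing down, gripper open.
Joint ranges: [-2.97, 2.97], [-1.01, 2.36], [0.21, 2.38], [-0.96, 4.11], [0.2, 2.71], [-2.98, 2.98]. Speed limits (rad/s): [2.39, 2.39, 3.14, 3.14, 3.14, 3.14].

### API

Orientations are given as a rotation vector (axis times angle).
In Python, from station import ctrl gives the robot as it stands. The module is installed in compiled form; this text tells all that it offers.
- The arm moves only by the tool step_arm, never from a script. Its argument "targets" is a list of rows, each a list of 7 numbers: the closure in counts, from 0 (fully open) to 255 (shut), then the shift along the tool's x, y, z in cm, then the turn, a rotation vector about the tool's x, y, z in rad. A call has exactly 10 rows; each row shifts and turns the commanded pose from where the row before left it, along the tool's axes as they then stand; what a row does not reach is not made up. A row lasts 1/10 s, in which the tool goes at most 50 mm and 8.59 degrees, less where a joint would pass 70% of its speed; a pose out of reach is approached as far as the arm can. A call is refused whole if a number of a shift passes 5 or a number of a turn 0.15, either way. A call with a gripper value outside its range is refused whole. The fingers move at their own pace and stop on an object; "squeeze" is the grip in N (left out, the last holds). Time passes only in rows, so rows that do not move let the fingers close, or fill a call up. It gives the time, the measured TCP pose, the force, the opening and the grip force at its end, in the units of the state.
- ctrl.get_state(): the state, without advancing time (a new reading comes with each control period).
- ctrl.grab_frame(name): name is "scene" or "top" or "wrist"; returns a dict with "image" (420x560x3 uint8, red, green, blue), "mtx" (3x3 intrinsics, pixels), "dist" ([k1, k2, p1, p2, k3] as OpenCV has them; the pictures are not rectified), "extrinsics" (4x4, takes a point from world to camera coordinates); the wrist camera has in their place "hand_eye" (4x4, takes a point from camera to tool coordinates, whose origin is the TCP and whose axes are the flange's). Camera axes: x right, y up, looking along -z (the intrinsics and any distortion apply to the point x, -y, -z); pixel columns grow to the right and rows downward; lengths in mm; the calibration is good to about 2 mm. A picture is of the moment at which its call begins: read the wrist's pose just before it. There is no depth.
- ctrl.sign_off(): hands the job in; it is judged then, once.
Trained networks look in the newest picture that a camera, given by its name, has taken for a name from the list of things; names that differ only in an ending like _2 or _b are one class to them, and where a whole thing is asked for, a point or a joint stands for the part that bears it (a point fixed in the world has none). Each returns a list of dicts, best first, with "p" (0 to 1); they miss things now and then, are a little off and sometimes report something else, mostly with a low value. They report only what shows in the picture. A call takes as long as a camera call. They do not tell look-alikes from the thing itself.
- ctrl.outline_of(query, camera): "pixels" (420x560 bool, what is visible of it) and "pixel" ([row, column] in pixels, amid what is visible of it).
The state is a dict: "time": time; "joints": joint angles; "qvel": joint speeds; "effort": joint torques, N m; "tcp_pos": TCP position; "orientation": TCP orientation; "ft_force": force on the tool from outside, world axes, zero at the start; "torque": the same for the moment, N m; "finger_gap": opening from 0.0 (shut) to 1.0 (fully open); "finger_force": force on a finger pad.
Only numpy, scipy, OpenCV 4.12 (cv2) and the standard library are available. Lean on these libraries where they do the work, as an engineer would, in place of code of your own. Each camera call takes 0.05 s, during which the arm holds its last target. There are 200 camera calls.

### The job

Make the sample bottles fast for sea: slide the tray of bottles by its handle up over the sill of the small open-fronted steel locker and fully home against the back, flat on the locker's deck, keeping the bottles upright in the tray. Then shoot the barrel bolt beside the mouth all the way, through the eye on the tray, so that the tray cannot slide out. Leave the other things on the bench and on the locker's roof where they are.

Things in the scene. Friction and masses are not known exactly. Their poses are not given: they have to be found in the camera images.
- locker: Grey steel locker fixed to the bench, open at the front. Origin: on the bench below the middle of the roof's front edge; +x into the bay, +y left of the mouth, z up. Bay 128 mm wide (y -64 to 64), 160 mm deep (x 0 to 160, the back wall stops the tray's nose). Flat roof 150 to 154 mm above the bench over x = -2 to 164; side walls from x = 0 back.
- sill (a point): Middle of the upper front edge of the locker's deck, an 8 mm plate on the bench: the step up from the bench, at x = -20 mm in the locker's frame, edge rounded 2.5 mm. On both sides of the mouth 34 mm high plates flare outward, from y = +-64 at x = 0 to about +-76 at x = -18, and guide the tray in. Axes are the locker's.
- home_point (a point): Where the tray's handle point is when the tray is home (nose on the back wall, flat on the deck): 15 mm in front of the roof's edge, 68 mm above the bench, so a gripper there must lean back toward the robot 30 to 45 degrees from vertical and point in under the roof. The tray has 3.5 mm of play to each side. Axes are the locker's.
- tray_handle (a point): Handle point of the tray: middle of the black sleeve (28 mm along x, 14 across y, 15 high) on the top bar of an upright steel loop (bar 8 mm thick, loop 50 mm along x), 60 mm above the tray's underside. Axes: +x to the nose, z up. Grasp the sleeve across y. Bottles begin 96 mm ahead and reach 55 mm higher: lean the tool back. The loop's tongue, 10 mm up, ends 28 mm behind.
- tray_nose (a point): Middle of the tray's turned-up nose tip, 175 mm ahead of the handle point and 12 mm above the underside; the flat underside begins 26 mm behind it, so that the nose, pushed, rides up the sill. Aluminium tray, box 121 x 121 mm with 28 mm walls and four cells. Once the nose is over the sill, the tail is raised 8 mm and the tray slid on level. Axes as the handle.
- tray_eye (a point): Eye on the left of the tray's rear wall: 15 mm square hole running across the tray (y), 20 mm ahead of the handle point, 45 mm left, 22 mm above the underside. Loaded tray about 0.6 kg, weight 95 mm ahead of the handle point; lifted by the handle it would swing nose-down, as the sleeve pivots in the fingers. Its slippery plastic skid has friction about 0.3 on bench and deck.
- bolt (a joint): Barrel bolt left of the locker's mouth, metres: 0 = drawn back, 0.046 = fully shot. It slides along the locker's -y through the side wall and the eye on the tray: rod 10 mm thick with a tapered tip, 30 mm above the bench, x = 5 mm in the locker's frame. It passes only if the tray is home. Friction about 2 N; it stays where it is left.
- bolt_knob (a point): Middle of the bolt's black upright knob, 16 mm in diameter, from 58 to 86 mm above the bench; in the locker's frame at x = -38 mm, y = 130 mm minus the bolt's value, in front of side wall and roof. Its steel bed on the bench, at most 41 mm high, reaches y = 160. It moves with the bolt; grasp it across y or push it along the locker's -y. Axes are the locker's.
- flask_a_mid (a point): Plain white plastic sample bottle with a white screw cap, 52 mm in diameter and 111 mm tall, 0.125 kg, standing loose in a cell of the tray. The point is on its axis 55 mm above its foot; z is its own axis (up when it stands). It starts in the nose row, left cell.
- flask_b_mid (a point): Plain white plastic sample bottle with a white screw cap, 52 mm in diameter and 111 mm tall, 0.125 kg, standing loose in a cell of the tray. The point is on its axis 55 mm above its foot; z is its own axis (up when it stands). It starts in the nose row, right cell. The two cells nearer the handle are empty.
- roof_tape: Bystander: roll of beige masking tape, 104 mm across, 25 mm high, lying on the locker's roof (inside its 16 mm rim). Origin at the centre of its underside.
- small_bottle: Bystander: small white sample bottle with a black cap, 46 mm in diameter, 86 mm tall, on the bench. Origin at the centre of its foot.
- duct_tape: Bystander: roll of grey duct tape, 107 mm across, 48 mm high, lying flat on the bench. Origin at the centre of its underside.
Not all that is in view belongs to the job. Leave any red look-alike of the part that bears flask_b_mid alone. What is shaped like the part that bears flask_a_mid but orange is not meant.

How it is judged:
By the outcome, as a careful person would: the job done as asked, in the order asked, and still so for the second after the job is handed in, with the robot touching nothing.
It also fails if it takes over 54 s, if anything falls off the work surface, if the arm or the gripper's body presses on something with over 40 N, if the wrist force passes 120 N, or if a joint passes its speed limit or range.

## Working session

There is one attempt and no reset: what is moved stays moved. The work goes in short steps, Python scripts to look and compute and a tool call to move; the robot and the scene stay as the last step left them, time stands still between calls to the robot, and variables do not carry over. Pictures are saved under pics/ and viewed, at most 10 in all, crops included, and the job is handed in when it is done.

Besides the shell and the picture viewer there is one more tool, called after "Emit:" by a JSON object that holds its "op" and its "data", one argument or row to a line. step_arm: Moves the arm, as the interface text tells. Its arguments: {"type":"object","properties":{"targets":{"type":"array","items":{"type":"array","items":{"type":"number"}}},"squeeze":{"type":"number"}},"required":["targets"]}

```bash
mkdir -p pics
cat > h.py <<'E'
import numpy as np, cv2
from station import ctrl
from scipy.spatial.transform import Rotation as R
def px2ray(f,rc):
    K=np.array(f['mtx']);d=np.array(f['dist'])
    u=cv2.undistortPoints(np.array([[[rc[1],rc[0]]]],float),K,d)[0,0]
    v=np.array([u[0],-u[1],-1.0]);E=np.array(f['extrinsics'])
    return -E[:3,:3].T@E[:3,3],E[:3,:3].T@v
def atz(f,rc,z):
    o,v=px2ray(f,rc);return o+v*(z-o[2])/v[2]
def tri(a,b):
    A=0;B=0
    for o,v in(a,b):
        v=v/np.linalg.norm(v);P=np.eye(3)-np.outer(v,v);A=A+P;B=B+P@o
    p=np.linalg.solve(A,B);return p
def proj(f,p):
    E=np.array(f['extrinsics']);c=E[:3,:3]@np.array(p,float)+E[:3,3]
    q=cv2.projectPoints(np.array([[c[0],-c[1],-c[2]]]),np.zeros(3),np.zeros(3),np.array(f['mtx']),np.array(f['dist']))[0][0,0]
    return q[::-1]
def save(f,n): cv2.imwrite('pics/'+n,f['image'][:,:,::-1])
E
cat > a.py <<'E'
from h import *
np.set_printoptions(precision=1,suppress=True)
for c in('scene','top'):
    f=ctrl.grab_frame(c);save(f,c+'1.png')
    E=np.array(f['extrinsics']);print(c,-E[:3,:3].T@E[:3,3])
    for n in('locker','sill','home_point','tray_handle','tray_nose','tray_eye','bolt','bolt_knob','flask_a_mid','roof_tape','small_bottle','duct_tape'):
        try:
            for r in ctrl.outline_of(n,c)[:4]:
                m=r['pixels'];ys,xs=np.nonzero(m)
                print(n,round(r['p'],2),np.array(r['pixel']),'bbox r',ys.min(),ys.max(),'c',xs.min(),xs.max(),'z0',atz(f,r['pixel'],0)[:2])
        except Exception as e: print(n,e)
E
python3 a.py
```

```text
scene [ 77.5 822.  721.2]
locker 0.89 [175.7 264.2] bbox r 121 226 c 229 311 z0 [ 826.8 -234.6]
sill 0.69 [172.5 267.1] bbox r 120 226 c 229 311 z0 [ 830.6 -254.7]
home_point 0.77 [178.3 266.3] bbox r 120 225 c 231 310 z0 [ 813.2 -225.5]
tray_handle 0.89 [228.5 331.4] bbox r 205 252 c 300 360 z0 [ 540.8 -108.8]
tray_nose 0.73 [232.5 332.3] bbox r 205 252 c 300 359 z0 [531.  -95.2]
tray_eye 0.66 [229.6 335.7] bbox r 204 252 c 301 359 z0 [ 529.9 -110.4]
tray_eye 0.27 [264.9 210.7] bbox r 245 290 c 168 219 z0 [695.2 161.1]
bolt 0.49 [209.1 249. ] bbox r 198 217 c 239 258 z0 [758.9 -68.9]
bolt_knob 0.47 [206.1 246.2] bbox r 197 217 c 230 258 z0 [773.5 -76.5]
flask_a_mid 0.64 [267.3 304.3] bbox r 234 287 c 293 318 z0 [519.1  54.2]
roof_tape 0.82 [132.2 267.1] bbox r 121 146 c 246 288 z0 [ 989.8 -485.5]
small_bottle 0.58 [281.3 255.8] bbox r 258 300 c 244 266 z0 [580.4 150.6]
duct_tape 0.67 [177.9 264.8] bbox r 120 225 c 230 310 z0 [ 818.1 -225.1]
duct_tape 0.66 [266.9 213.4] bbox r 246 290 c 168 219 z0 [685.8 163.2]
top [ 559.1   10.8 1231.2]
locker 0.62 [179.6 362.5] bbox r 121 223 c 293
[... 334 characters left out ...]
 346.5] bbox r 229 250 c 335 359 z0 [ 593.6 -122.7]
bolt 0.43 [183.8 308.2] bbox r 177 194 c 298 322 z0 [740.2 -21.6]
bolt_knob 0.68 [145.1 385.4] bbox r 136 182 c 356 401 z0 [ 845.7 -220.6]
bolt_knob 0.46 [182.9 299.3] bbox r 177 195 c 297 322 z0 [742.1   1.5]
flask_a_mid 0.82 [240.5 346.4] bbox r 229 250 c 336 359 z0 [ 595.2 -122.4]
flask_a_mid 0.76 [281.  259.2] bbox r 268 289 c 249 270 z0 [486.8  99.1]
flask_a_mid 0.62 [262.7 334.2] bbox r 220 291 c 305 381 z0 [537.7 -91.9]
roof_tape 0.73 [155.6 388.4] bbox r 136 183 c 355 401 z0 [ 818.1 -228.5]
small_bottle 0.83 [248.2 225.4] bbox r 243 260 c 214 234 z0 [568.6 188.4]
duct_tape 0.84 [195.6 203.5] bbox r 175 217 c 194 236 z0 [703.8 249.8]
```

```bash
python3 -c "
import cv2
a=cv2.imread('pics/top1.png')[110:310,180:440];cv2.imwrite('pics/t.png',cv2.resize(a,(780,600),interpolation=3))
a=cv2.imread('pics/scene1.png')[110:300,160:390];cv2.imwrite('pics/s.png',cv2.resize(a,(726,600),interpolation=3))"
```

```text
(no output)
```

View pics/t.png

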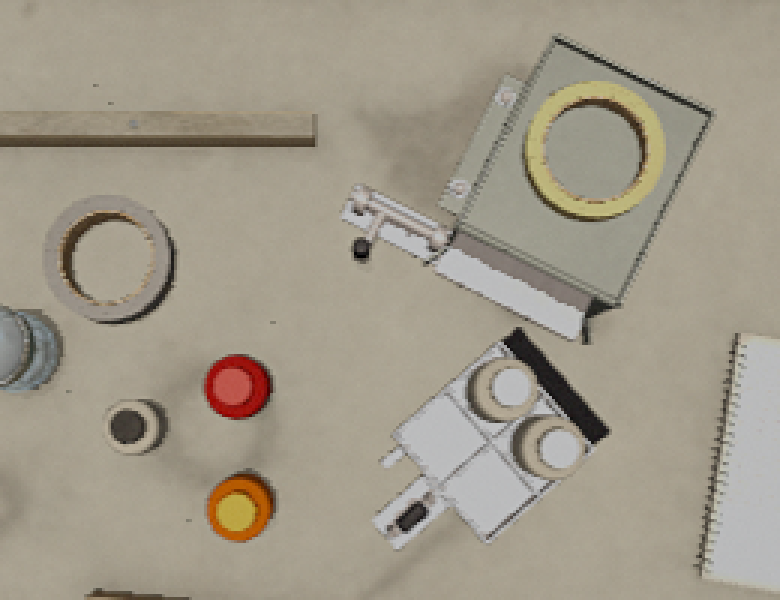

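View pics/s.png

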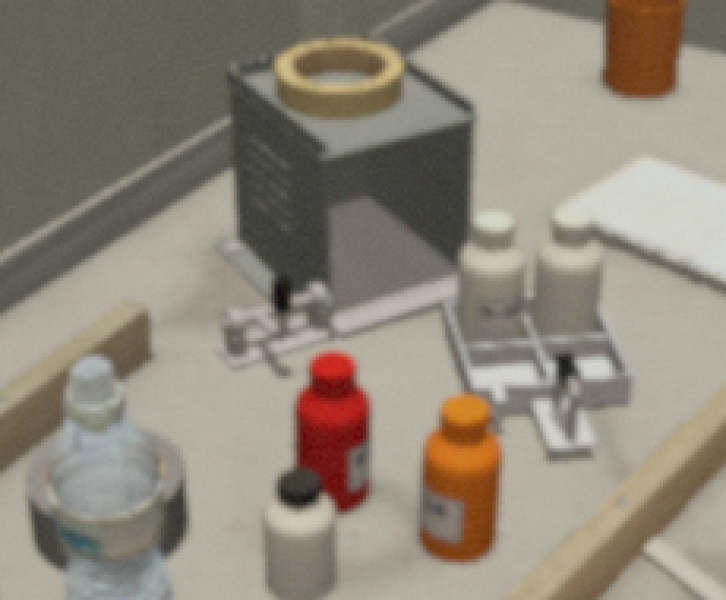

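Top crop (3x, offset col 180,row 110): sleeve at (412,516) → px (282,317), black nose strip around (562,380); knob at (361,248) → px (193,300); locker at upper right with a different yaw. Look-alikes: red bottle (238,387) and orange bottle (239,508) in crop, small bottle with black cap (135,427); the right ones are the two white bottles (502,388), (555,447) in the tray.

```bash
cat > b.py <<'E'
from h import *
np.set_printoptions(precision=1,suppress=True)
f=ctrl.grab_frame('top');g=ctrl.grab_frame('scene')
T=lambda x,y,z:atz(f,(110+y/3,180+x/3),z)
k=600/190
S=lambda x,y,z:atz(g,(110+y/k,160+x/k),z)
for n,a in dict(roofFL=(455,228,154),roofFR=(618,303,154),roofBL=(557,38,170),roofBR=(712,113,170),sillL=(432,263,8),sillR=(583,341,8),knob=(361,248,86),sleeve=(412,516,68),tongL=(373,523,10),tongR=(400,549,10),boxRL=(392,436,28),boxRR=(487,542,28),noseL=(517,328,12),noseR=(608,432,12),capA=(514,388,111),capB=(560,447,111)).items(): print(n,T(*a))
for n,a in dict(knob=(282,280,86),sleeve=(566,365,68),sillmidR=(458,282,8),sillL=(333,330,8),capA=(494,222,113),capB=(574,218,113)).items(): print('S',n,S(*a))
ra=lambda x,y:px2ray(f,(110+y/3,180+x/3));rb=lambda x,y:px2ray(g,(110+y/k,160+x/k))
print(tri(ra(412,516),rb(566,367)),tri(ra(361,248),rb(282,280)))
E
python3 b.py
```

```text
roofFL [713.5 -70.9 154. ]
roofFR [ 659.1 -194.   154. ]
roofBL [ 856.6 -144.   170. ]
roofBR [ 801.5 -259.8  170. ]
sillL [703.8 -62.7   8. ]
sillR [ 639.5 -192.3    8. ]
knob [705.6  -0.8  86. ]
sleeve [491.6 -46.3  68. ]
tongL [481.6 -16.3  10. ]
tongR [460.4 -39.5  10. ]
boxRL [555.2 -30.4  28. ]
boxRR [ 469.4 -110.7   28. ]
noseL [ 649.1 -135.6   12. ]
noseR [ 562.7 -213.2   12. ]
capA [ 594.9 -121.9  111. ]
capB [ 549.9 -158.   111. ]
S knob [703.7   0.7  86. ]
S sleeve [488.  -40.5  68. ]
S sillmidR [ 657.2 -177.8    8. ]
S sillL [702.4 -61.6   8. ]
S capA [ 593.4 -118.8  113. ]
S capB [ 546.1 -157.5  113. ]
[491.1 -46.7  61.5] [705.4  -1.   84.6]
```

```bash
cat > plan.py <<'E'
from h import *
np.set_printoptions(precision=3,suppress=True)
def orient(yaw,lean,flip=1):
    c,s=np.cos(np.radians(yaw)),np.sin(np.radians(yaw));a=np.radians(lean)
    z=np.array([np.sin(a)*c,np.sin(a)*s,-np.cos(a)]);y=flip*np.array([-s,c,0.])
    return np.column_stack([np.cross(y,z),y,z])
def cur():
    s=ctrl.get_state();return np.array(s['tcp_pos'],float),R.from_rotvec(s['orientation']).as_matrix(),s
def plan(p,M,grasp,G,n):
    "identical-turn rows: grasp point straight line, turn uniform"
    g0=p-19*M[:,2];tp=np.array(grasp);w=R.from_matrix(M.T@G).as_rotvec()/n
    out=[];q=p;Q=M
    for i in range(1,n+1):
        N=M@R.from_rotvec(w*i).as_matrix();t=g0+(tp-g0)*i/n+19*N[:,2]
        out.append(np.r_[Q.T@(t-q)/10,w]);q,Q=t,N
    return np.array(out)
if __name__=='__main__':
    p,M,s=cur();print(M,s['joints'])
    t=np.array([491,-46.5,60])
    for fl in(1,-1):
        G=orient(-47.5,38,fl);print(fl,np.linalg.norm(R.from_matrix(M.T@G).as_rotvec()))
        print(plan(p,M,t-120*G[:,2],G,20))
    print(np.array(ctrl.grab_frame('wrist')['hand_eye']))
E
python3 plan.py
```

```text
[[ 0.923  0.384 -0.   ]
 [ 0.384 -0.923  0.   ]
 [ 0.    -0.    -1.   ]] [-1.292  0.359  1.51   0.     1.273 -0.115]
1 1.9941528746508153
[[ 2.013 -2.128  0.331 -0.032 -0.022 -0.092]
 [ 2.211 -1.939  0.217 -0.032 -0.022 -0.092]
 [ 2.389 -1.729  0.105 -0.032 -0.022 -0.092]
 [ 2.545 -1.5   -0.004 -0.032 -0.022 -0.092]
 [ 2.676 -1.255 -0.108 -0.032 -0.022 -0.092]
 [ 2.782 -0.995 -0.207 -0.032 -0.022 -0.092]
 [ 2.861 -0.724 -0.3   -0.032 -0.022 -0.092]
 [ 2.913 -0.444 -0.386 -0.032 -0.022 -0.092]
 [ 2.937 -0.158 -0.463 -0.032 -0.022 -0.092]
 [ 2.933  0.131 -0.531 -0.032 -0.022 -0.092]
 [ 2.901  0.421 -0.59  -0.032 -0.022 -0.092]
 [ 2.841  0.708 -0.639 -0.032 -0.022 -0.092]
 [ 2.754  0.99  -0.677 -0.032 -0.022 -0.092]
 [ 2.64   1.263 -0.704 -0.032 -0.022 -0.092]
 [ 2.502  1.526 -0.72  -0.032 -0.022 -0.092]
 [ 2.34   1.775 -0.724 -0.032 -0.022 -0.092]
 [ 2.156  2.008 -0.717 -0.032 -0.022 -0.092]
 [ 1.951  2.223 -0.698 -0.032 -0.022 -0.092]
 [ 1.728  2.418 -0.669 -0.032 -0.022 -0.092]
 [ 1.489  2.59  -0.628 -0.032 -0.022 -0.092]]
-1 1.3706896978989254
[[ 2.106 -2.15   0.331 -0.02   0.029  0
[... 318 characters left out ...]
9]
 [ 0.807 -2.874  0.24  -0.02   0.029  0.059]
 [ 0.628 -2.918  0.199 -0.02   0.029  0.059]
 [ 0.448 -2.95   0.153 -0.02   0.029  0.059]
 [ 0.268 -2.97   0.101 -0.02   0.029  0.059]
 [ 0.088 -2.979  0.044 -0.02   0.029  0.059]
 [-0.09  -2.976 -0.019 -0.02   0.029  0.059]
 [-0.265 -2.962 -0.087 -0.02   0.029  0.059]
 [-0.437 -2.935 -0.159 -0.02   0.029  0.059]
 [-0.605 -2.898 -0.235 -0.02   0.029  0.059]
 [-0.769 -2.848 -0.316 -0.02   0.029  0.059]
 [-0.926 -2.788 -0.4   -0.02   0.029  0.059]
 [-1.078 -2.717 -0.487 -0.02   0.029  0.059]]
[[   0.       0.966    0.258   70.625]
 [   1.      -0.       0.001    1.12 ]
 [   0.001    0.258   -0.966 -182.585]
 [   0.       0.       0.       1.   ]]
```

Emit:
{"op": "step_arm", "data": {
  "targets": [
    [0, 2.1, -2.15, 0.33, -0.02, 0.029, 0.059],
    [0, 1.96, -2.27, 0.34, -0.02, 0.029, 0.059],
    [0, 1.81, -2.39, 0.35, -0.02, 0.029, 0.059],
    [0, 1.66, -2.49, 0.35, -0.02, 0.029, 0.059],
    [0, 1.5, -2.59, 0.34, -0.02, 0.029, 0.059],
    [0, 1.33, -2.68, 0.32, -0.02, 0.029, 0.059],
    [0, 1.16, -2.75, 0.3, -0.02, 0.029, 0.059],
    [0, 0.98, -2.82, 0.27, -0.02, 0.029, 0.059],
    [0, 0.81, -2.87, 0.24, -0.02, 0.029, 0.059],
    [0, 0.63, -2.92, 0.2, -0.02, 0.029, 0.059]
  ]
}}

```text
time: 2.45
tcp_pos: [341.7, -275.6, 170.6]
orientation: [2.95, -0.304, 0.48]
ft_force: [0.5, -0.0, 0.2]
finger_gap: 0.998
finger_force: 0.0
```

Emit:
{"op": "step_arm", "data": {
  "targets": [
    [0, 0.45, -2.95, 0.15, -0.02, 0.029, 0.059],
    [0, 0.27, -2.97, 0.1, -0.02, 0.029, 0.059],
    [0, 0.09, -2.98, 0.04, -0.02, 0.029, 0.059],
    [0, -0.09, -2.98, -0.02, -0.02, 0.029, 0.059],
    [0, -0.27, -2.96, -0.09, -0.02, 0.029, 0.059],
    [0, -0.44, -2.94, -0.16, -0.02, 0.029, 0.059],
    [0, -0.61, -2.9, -0.24, -0.02, 0.029, 0.059],
    [0, -0.77, -2.85, -0.32, -0.02, 0.029, 0.059],
    [0, -0.93, -2.79, -0.4, -0.02, 0.029, 0.059],
    [0, -1.08, -2.72, -0.49, -0.02, 0.029, 0.059]
  ]
}}

```text
time: 3.45
tcp_pos: [395.7, -93.6, 144.2]
orientation: [2.694, -0.861, 0.69]
ft_force: [1.0, -0.1, 0.5]
finger_gap: 1.001
finger_force: 0.0
```

```bash
cat >> h.py <<'E'
def wrist():
    s=ctrl.get_state();f=ctrl.grab_frame('wrist')
    T=np.eye(4);T[:3,:3]=R.from_rotvec(s['orientation']).as_matrix();T[:3,3]=s['tcp_pos']
    f['extrinsics']=np.linalg.inv(T@np.array(f['hand_eye']));return f,s
E
cat > w.py <<'E'
from plan import *
import sys
f,s=wrist();save(f,sys.argv[1]);print(s['time'],s['tcp_pos'],s['joints'],s['ft_force'],s['finger_gap'])
print(cur()[1]);np.save('E.npy',f['extrinsics'])
for n in('tray_handle','bolt_knob'):
    for r in ctrl.outline_of(n,'wrist')[:2]:
        ys,xs=np.nonzero(r['pixels']);print(n,round(r['p'],2),np.array(r['pixel']),ys.min(),ys.max(),xs.min(),xs.max())
print('exp handle px',proj(f,[491,-46.5,60]))
E
python3 w.py w1.png
```

```text
3.45 [395.744 -93.644 144.197] [-0.089  0.028  2.33  -0.764  0.473  2.736] [ 1.003 -0.13   0.45 ] 1.0010081008298826
[[ 0.713 -0.598  0.366]
 [-0.491 -0.798 -0.349]
 [ 0.501  0.069 -0.863]]
tray_handle 0.96 [169. 190.] 80 241 133 267
tray_handle 0.21 [51.4 30.2] 37 80 0 77
bolt_knob 0.62 [50.1 31.8] 38 80 0 78
exp handle px [204.184 170.673]
```

View pics/w1.png

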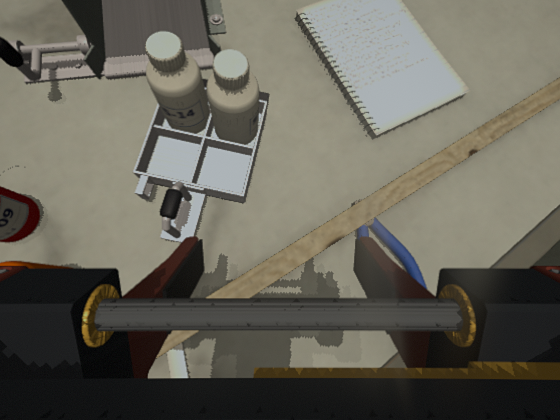

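The wrist picture shows the sleeve at (203,170), matching the tray I chose (white bottles "14"), with the fingers open below. The arm is close to several joint limits here (j3, j6), so I'll fit the kinematics before choosing the approach.

```bash
cat > kin.py <<'E'
from plan import *
from scipy.optimize import least_squares
q0=np.array([-1.292,.359,1.51,0,1.273,-.115]);p0=np.array([230.202,-554.046,202.023])
M0=np.array([[.923,.384,0],[.384,-.923,0],[0,0,-1]])
q1=np.array([-.089,.028,2.33,-.764,.473,2.736]);p1=np.array([395.744,-93.644,144.197])
M1=np.array([[.713,-.598,.366],[-.491,-.798,-.349],[.501,.069,-.863]])
def fk(q,P,s4=1,s6=1):
    Rz=lambda a:R.from_rotvec([0,0,a]).as_matrix();Ry=lambda a:R.from_rotvec([0,a,0]).as_matrix()
    h,L1,L2,d,a,b,off=P
    A=Rz(q[0]);p=A@[a,0,h];A=A@Ry(q[1]);p=p+A@[0,0,L1];A=A@Ry(q[2]);p=p+A@[b,0,L2]
    A=A@Rz(s4*q[3])@Ry(q[4]);p=p+A@[0,0,d];return p,A@Rz(s6*q[5]+off)
def fit():
    best=None
    for s4 in(1,-1):
      for s6 in(1,-1):
        def e(P):
            r=[]
            for q,p,M in((q0,p0,M0),(q1,p1,M1)):
                pp,A=fk(q,P,s4,s6);r+=list((pp-p)/100)+list((A-M).ravel()*3)
            return np.r_[r,(P[4:6])/3e4,(P[:4]-[200,450,400,250])/1e5]
        for o in(0,1.57,3.14,-1.57):
            r=least_squares(e,[200,450,400,250,0,0,o])
            if best is None or r.cost<best[0]: best=(r.cost,r.x,s4,s6)
    return best
lo=np.array([-2.97,-1.01,.21,-.96,.2,-2.98]);hi=np.array([2.97,2.36,2.38,4.11,2.71,2.98])
B=fit()
def ik(grasp,yaw,lean,fl,q=None):
    G=orient(yaw,lean,fl);t=np.array(grasp)+19*G[:,2];best=None
    for s in([-.1,.4,1.5,0,1,2.6],[-.1,.4,1.5,0,1,-.5],[-.1,.4,1.5,3,1,-.5],[-.1,.4,1.5,3,1,.5],[-.1,.4,1.5,1,1,1]):
        f=lambda q:np.r_[(fk(q,B[1],B[2],B[3])[0]-t)/100,(fk(q,B[1],B[2],B[3])[1]-G).ravel()]
        r=least_squares(f,np.clip(s,lo+.01,hi-.01),bounds=(lo,hi))
        if best is None or r.cost<best.cost: best=r
    return best.x,best.cost
if __name__=='__main__':
    print(B)
    for nm,g,y in(('pre',[455,-8,150],-47.5),('grasp',[491,-46.5,60],-47.5),('al',[491,-46.5,60],-25),('home',[672,-128,68],-25)):
        for l in(15,25,38):
            for fl in(1,-1): print(nm,l,fl,*ik(g,y,l,fl))
E
python3 kin.py
```

```text
(np.float64(0.23715659428652278), array([-42.111, 569.906, 298.564, 184.355, 115.798,  18.163,   1.574]), 1, 1)
pre 15 1 [ 0.055  0.172  2.115 -0.312  0.711 -0.467] 3.3212872156964045e-31
pre 15 -1 [ 0.055  0.172  2.115 -0.312  0.711  2.675] 6.828251626481343e-29
pre 25 1 [ 0.106  0.162  2.176 -0.619  0.627 -0.163] 1.2456856122394119e-27
pre 25 -1 [ 0.106  0.162  2.176 -0.619  0.627  2.979] 5.423059313536586e-18
pre 38 1 [ 0.158  0.164  2.228 -0.96   0.629  0.183] 0.003782885992968291
pre 38 -1 [ 0.105  0.146  2.182 -0.717  0.602  2.98 ] 0.03463376029923702
grasp 15 1 [-0.032  0.381  2.233 -0.512  0.388 -0.315] 8.266674785261842e-31
grasp 15 -1 [-0.032  0.381  2.233 -0.512  0.388  2.827] 3.244757144241565e-30
grasp 25 1 [ 0.003  0.38   2.277 -0.96   0.366  0.148] 0.0017600591156975254
grasp 25 -1 [-0.023  0.372  2.246 -0.698  0.365  2.98 ] 0.012998234608080379
grasp 38 1 [ 0.023  0.372  2.242 -0.96   0.451  0.159] 0.058797126383987396
grasp 38 -1 [-0.025  0.355  2.233 -0.763  0.371  2.98 ] 0.0981093938523642
al 15 1 [-0.063  0.372  2.258 -0.345  0.283 -0.88 ] 3.1437806718415974e-28
al 15 -1 [-0.063  0.372  2.258 -0.345  0.283  2.262] 1.530443983221818e-27
al 25 1 [-0.039  0.364  2.307 -0.96   0.2   -0.252] 0.003018369958543285
al 25 -1 [-0.039  0.364  2.307 -0.96   0.2    2.89 ] 0.0030183699585432803
al 38 1 [-0.024  0.373  2.38   4.11   0.267  0.967] 0.01376028357368323
al 38 -1 [-0.024  0.373  2.38   4.11   0.267 -2.175] 0.01376028357368533
home 15 1 [-0.172  0.578  1.698 -0.117  0.615 -1.222] 1.2904446103455336e-30
home 15 -1 [-0.172  0.578  1.698 -0.117  0.615  1.92 ] 1.1330045530501068e-30
home 25 1 [-0.16   0.558  1.795 -0.313  0.383 -1.031] 7.541787373910192e-27
home 25 -1 [-0.16   0.558  1.795 -0.313  0.383  2.111] 9.978183417553767e-30
home 38 1 [-0.149  0.549  1.883 -0.96   0.2   -0.386] 0.0027180530588746393
home 38 -1 [-0.149  0.549  1.883 -0.96   0.2    2.755] 0.002718053058874637
```

```bash
cat > en.py <<'E'
from kin import *
import itertools
ax=[np.array(v,float) for v in([0,1,0],[0,-1,0],[1,0,0],[-1,0,0],[0,0,1],[0,0,-1])]
rv=[[[R.from_rotvec(a*q[i]).as_matrix() for a in ax] for i in range(6)] for q in(q0,q1)]
Z=[R.from_rotvec([0,0,q[0]]).as_matrix() for q in(q0,q1)]
res=[]
for c in itertools.product(range(6),repeat=5):
    if c[0]>3 : continue
    A=[]
    for k in(0,1):
        m=Z[k]
        for i in range(5): m=m@rv[k][i+1][c[i]]
        A.append(m)
    C=A[0].T@M0
    res.append((np.linalg.norm(A[1]@C-M1),c))
res.sort();
for r in res[:14]:print(r)
E
python3 en.py
```

```text
(np.float64(0.00923195923285736), (0, 0, 4, 0, 4))
(np.float64(0.2095572079744611), (2, 3, 4, 0, 1))
(np.float64(0.26842832472911043), (2, 4, 0, 0, 5))
(np.float64(0.2747441524704391), (3, 5, 5, 5, 5))
(np.float64(0.278010184276059), (3, 2, 2, 1, 1))
(np.float64(0.3121655073610542), (3, 4, 5, 4, 5))
(np.float64(0.3374477680922984), (3, 0, 0, 2, 2))
(np.float64(0.34354437791059117), (3, 1, 1, 3, 3))
(np.float64(0.37406572261872173), (0, 1, 3, 3, 2))
(np.float64(0.3908623410945824), (3, 4, 4, 5, 5))
(np.float64(0.39308423074863763), (3, 3, 3, 0, 0))
(np.float64(0.40563545553751956), (1, 2, 4, 2, 4))
(np.float64(0.41660103240608043), (1, 2, 4, 3, 1))
(np.float64(0.4329092345251637), (2, 1, 5, 3, 3))
```

```bash
sed -i 's/h,L1,L2,d,a,b,off=P/h,L1,L2,d,a,b,off,c=P/; s/A@\[a,0,h\]/A@[a,c,h]/; s/\[200,450,400,250,0,0,o\]/[200,450,400,250,0,0,o,60]/' kin.py; python3 kin.py
```

```text
(np.float64(0.00020001172210955834), array([136.897, 692.199, 415.276, 402.762, -26.097,  60.858,  -4.71 ,
        68.839]), 1, 1)
pre 15 1 [-0.009  0.171  2.044 -0.277  0.764 -0.569] 4.549157478311525e-30
pre 15 -1 [-0.009  0.171  2.044 -0.277  0.764  2.573] 6.0519484388080086e-31
pre 25 1 [ 0.122  0.164  2.135 -0.591  0.665 -0.184] 3.0728495911881776e-30
pre 25 -1 [ 0.122  0.164  2.135 -0.591  0.665  2.957] 1.0895833157638675e-26
pre 38 1 [ 0.277  0.201  2.209 -0.96   0.694  0.29 ] 0.0029020396363059206
pre 38 -1 [ 0.121  0.143  2.178 -0.687  0.6    2.98 ] 0.036442124413606475
grasp 15 1 [-0.1    0.337  2.117 -0.356  0.518 -0.549] 2.455096353362951e-27
grasp 15 -1 [-0.1    0.337  2.117 -0.356  0.518  2.592] 9.428272122261824e-31
grasp 25 1 [ 0.011  0.342  2.221 -0.883  0.42   0.055] 1.7836685392609576e-28
grasp 25 -1 [-0.027  0.333  2.194 -0.708  0.426  2.98 ] 0.002458922352721789
grasp 38 1 [ 0.089  0.363  2.192 -0.96   0.53   0.198] 0.03461429007456969
grasp 38 -1 [-0.036  0.319  2.209 -0.769  0.398  2.98 ] 0.06678259826111943
al 15 1 [-0.184  0.313  2.165 -0.161  0.414 -1.181] 3
[... 154 characters left out ...]
3744860090256534
al 25 -1 [-0.123  0.305  2.293 -0.796  0.2    2.642] 0.0003744860090118535
al 38 1 [-0.108  0.337  2.38   4.11   0.2    0.889] 0.026901882014913607
al 38 -1 [-0.108  0.296  2.298 -0.96   0.2    2.818] 0.044353378541254034
home 15 1 [-0.264  0.491  1.761 -0.075  0.633 -1.346] 2.2198301612698482e-25
home 15 -1 [-0.264  0.491  1.761 -0.075  0.633  1.795] 6.0972196113384975e-30
home 25 1 [-0.243  0.459  1.918 -0.242  0.345 -1.17 ] 1.43236340553258e-30
home 25 -1 [-0.243  0.459  1.918 -0.242  0.345  1.972] 1.2884091410642164e-29
home 38 1 [-0.201  0.472  2.13   4.045  0.2    0.859] 0.0003797823089362092
home 38 -1 [-0.201  0.472  2.13   4.045  0.2   -2.282] 0.00037978230894099806
```

Emit:
{"op": "step_arm", "data": {
  "targets": [
    [0, 0, 0, 0, 0, 0, -0.15],
    [0, 0, 0, 0, 0, 0, -0.15],
    [0, 0, 0, 0, 0, 0, -0.15],
    [0, 0, 0, 0, 0, 0, -0.15],
    [0, 0, 0, 0, 0, 0, -0.15],
    [0, 0, 0, 0, 0, 0, -0.15],
    [0, 0, 0, 0, 0, 0, -0.15],
    [0, 0, 0, 0, 0, 0, -0.15],
    [0, 0, 0, 0, 0, 0, -0.15],
    [0, 0, 0, 0, 0, 0, -0.15]
  ]
}}

```text
time: 4.6
tcp_pos: [395.1, -95.2, 144.0]
orientation: [2.379, 1.135, 0.252]
ft_force: [-0.0, -0.0, 0.9]
finger_gap: 1.0
finger_force: 0.0
```

Emit:
{"op": "step_arm", "data": {
  "targets": [
    [0, 0, 0, 0, 0, 0, -0.15],
    [0, 0, 0, 0, 0, 0, -0.15],
    [0, 0, 0, 0, 0, 0, -0.15],
    [0, 0, 0, 0, 0, 0, -0.15],
    [0, 0, 0, 0, 0, 0, -0.15],
    [0, 0, 0, 0, 0, 0, -0.15],
    [0, 0, 0, 0, 0, 0, -0.15],
    [0, 0, 0, 0, 0, 0, -0.15],
    [0, 0, 0, 0, 0, 0, -0.15],
    [0, 0, 0, 0, 0, 0, -0.15]
  ]
}}

```text
time: 5.6
tcp_pos: [395.1, -95.2, 144.1]
orientation: [0.969, 2.456, -0.271]
ft_force: [-0.1, -0.8, -0.7]
finger_gap: 0.996
finger_force: 0.0
```

```bash
cat > n.py <<'E'
from plan import *
import sys
a=eval(sys.argv[1]);yaw,lean,back,n=a[3:7]
p,M,s=cur();print(s['time'],p,np.array(s['joints']),'F',np.array(s['ft_force']),'gap',s['finger_gap'],s['finger_force'])
print('axes z',M[:,2],'y',M[:,1],'grasp pt',p-19*M[:,2])
G=orient(yaw,lean,1);print(plan(p,M,np.array(a[:3])-back*G[:,2],G,n).round(3))
E
python3 n.py "(491,-46.5,60,-47.5,20,70,10)"
# refine handle from wrist pic w1
python3 - <<'E'
from h import *
E=np.load('E.npy');f=ctrl.grab_frame('top');
w=ctrl.grab_frame('wrist');w['extrinsics']=E
print(atz(w,(203,171),60),atz(w,(236,160),10),atz(w,(240,178),10))
print([atz(w,(r,c),28) for r,c in((171,135),(200,246),(94,269))])
E
```

```text
5.6 [395.136 -95.186 144.068] [-0.097  0.027  2.33  -0.757  0.472 -0.286] F [-0.068 -0.759 -0.726] gap 0.9960195282917435 0.0
axes z [ 0.363 -0.349 -0.864] y [ 0.684  0.729 -0.007] grasp pt [388.23  -88.556 160.48 ]
[[0.012 1.025 0.406 0.003 0.018 0.007]
 [0.013 1.027 0.403 0.003 0.018 0.007]
 [0.013 1.028 0.4   0.003 0.018 0.007]
 [0.013 1.029 0.397 0.003 0.018 0.007]
 [0.013 1.03  0.394 0.003 0.018 0.007]
 [0.014 1.031 0.391 0.003 0.018 0.007]
 [0.014 1.033 0.387 0.003 0.018 0.007]
 [0.015 1.034 0.384 0.003 0.018 0.007]
 [0.015 1.035 0.381 0.003 0.018 0.007]
 [0.016 1.036 0.378 0.003 0.018 0.007]]
[491.81484593 -47.34527321  60.        ] [487.09903022 -15.61054036  10.        ] [472.37654439 -28.56258077  10.        ]
[array([556.55481075, -33.45319072,  28.        ]), array([ 462.42231889, -110.73623929,   28.        ]), array([ 554.27123199, -208.15199693,   28.        ])]
```

Emit:
{"op": "step_arm", "data": {
  "targets": [
    [0, 0.01, 1.03, 0.4, 0.003, 0.018, 0.007],
    [0, 0.01, 1.03, 0.4, 0.003, 0.018, 0.007],
    [0, 0.01, 1.03, 0.4, 0.003, 0.018, 0.007],
    [0, 0.01, 1.03, 0.4, 0.003, 0.018, 0.007],
    [0, 0.01, 1.03, 0.39, 0.003, 0.018, 0.007],
    [0, 0.01, 1.03, 0.39, 0.003, 0.018, 0.007],
    [0, 0.01, 1.03, 0.39, 0.003, 0.018, 0.007],
    [0, 0.02, 1.03, 0.38, 0.003, 0.018, 0.007],
    [0, 0.02, 1.03, 0.38, 0.003, 0.018, 0.007],
    [0, 0.02, 1.03, 0.38, 0.003, 0.018, 0.007]
  ]
}}

```text
time: 6.7
tcp_pos: [480.2, -33.1, 107.8]
orientation: [1.146, 2.574, -0.2]
ft_force: [-0.3, 0.1, 0.3]
finger_gap: 0.999
finger_force: 0.0
```

```bash
python3 n.py "(491.5,-47,60,-47.5,20,0,10)"
```

```text
6.7 [480.165 -33.123 107.82 ] [-0.002  0.237  2.072 -0.435  0.641 -0.409] F [-0.255  0.08   0.31 ] gap 0.9985469028870345 0.0
axes z [ 0.228 -0.252 -0.94 ] y [0.743 0.669 0.   ] grasp pt [475.837 -28.33  125.689]
[[-0.006 -0.008  0.701 -0.    -0.    -0.001]
 [-0.006 -0.009  0.701 -0.    -0.    -0.001]
 [-0.006 -0.009  0.701 -0.    -0.    -0.001]
 [-0.006 -0.009  0.701 -0.    -0.    -0.001]
 [-0.006 -0.009  0.701 -0.    -0.    -0.001]
 [-0.005 -0.009  0.701 -0.    -0.    -0.001]
 [-0.005 -0.009  0.701 -0.    -0.    -0.001]
 [-0.005 -0.01   0.701 -0.    -0.    -0.001]
 [-0.005 -0.01   0.701 -0.    -0.    -0.001]
 [-0.005 -0.01   0.701 -0.    -0.    -0.001]]
```

Emit:
{"op": "step_arm", "data": {
  "targets": [
    [0, 0, -0.01, 0.7, 0, 0, 0],
    [0, -0.01, -0.01, 0.7, 0, 0, 0],
    [0, -0.01, -0.01, 0.7, 0, 0, 0],
    [0, -0.01, -0.01, 0.7, 0, 0, 0],
    [0, -0.01, -0.01, 0.7, 0, 0, 0],
    [0, 0, -0.01, 0.7, 0, 0, 0],
    [0, -0.01, -0.01, 0.7, 0, 0, 0],
    [0, 0, -0.01, 0.7, 0, 0, 0],
    [0, -0.01, -0.01, 0.7, 0, 0, 0],
    [0, 0, -0.01, 0.7, 0, 0, 0]
  ]
}}

```text
time: 7.7
tcp_pos: [495.5, -51.9, 41.8]
orientation: [1.142, 2.575, -0.201]
ft_force: [0.9, 0.3, -0.1]
finger_gap: 1.002
finger_force: 0.0
```

Emit:
{"op": "step_arm", "data": {
  "targets": [
    [255, 0, 0, 0, 0, 0, 0],
    [255, 0, 0, 0, 0, 0, 0],
    [255, 0, 0, 0, 0, 0, 0],
    [255, 0, 0, 0, 0, 0, 0],
    [255, 0, 0, 0, 0, 0, 0],
    [255, 0, 0, 0, 0, 0, 0],
    [255, 0, 0, 0, 0, 0, 0],
    [255, 0, 0, 0, 0, 0, 0],
    [255, 0, 0, 0, 0, 0, 0],
    [255, 0, 0, 0, 0, 0, 0]
  ],
  "squeeze": 20
}}

```text
time: 8.7
tcp_pos: [495.3, -51.7, 42.3]
orientation: [1.142, 2.575, -0.201]
ft_force: [1.1, -0.3, 0.2]
finger_gap: 0.152
finger_force: 20.0
```

Run:
```python
from plan import *
p,M,s=cur();print(s['time'],p,np.array(s['joints']),np.array(s['ft_force']),s['finger_gap']*88,s['finger_force'])
print('yaw',np.degrees(np.arctan2(M[1,2],M[0,2])),'yyaw',np.degrees(np.arctan2(-M[0,1],M[1,1])),'grasp',p-19*M[:,2])
f=ctrl.grab_frame('top');
a=f['image'][110:310,250:440];cv2.imwrite('pics/t2.png',cv2.resize(a[:,:,::-1],(570,600),interpolation=2))
```

```text
8.7 [495.31  -51.735  42.316] [-0.047  0.382  2.11  -0.571  0.464 -0.292] [ 1.078 -0.289  0.232] 13.365736221244779 20.000307261943817
yaw -47.8909276482363 yyaw -47.833935433819235 grasp [490.965 -46.927  60.177]
```

View pics/t2.png

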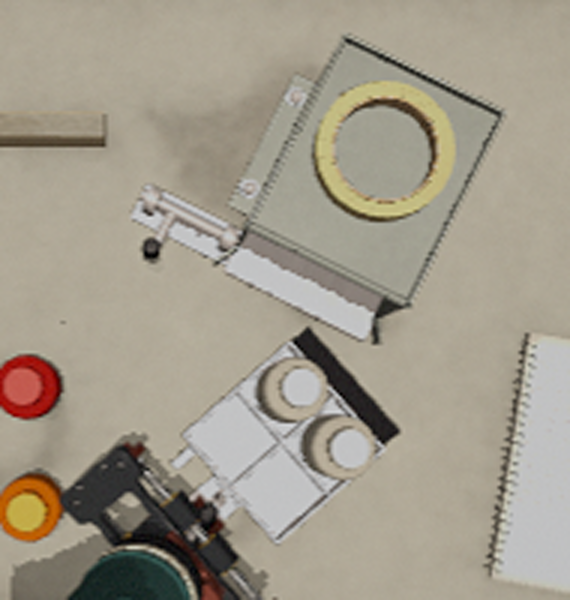

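Top crop shows the tray still in place with the gripper on the sleeve, bottles upright. Gap 13.4 mm equals the sleeve. Refit kinematics with the new poses and check the path.

```bash
python3 - <<'E'
s=open('kin.py').read()
s=s.replace("def fk(","""D=[(q0,p0,M0),(q1,p1,M1),([-.097,.027,2.33,-.757,.472,-.286],[395.136,-95.186,144.068],None),([-.002,.237,2.072,-.435,.641,-.409],[480.165,-33.123,107.82],None),([-.047,.382,2.11,-.571,.464,-.292],[495.31,-51.735,42.316],None)]
def fk(""",1)
s=s.replace("((q0,p0,M0),(q1,p1,M1))","D").replace("pp,A=fk(q,P,s4,s6);r+=list((pp-p)/100)+list((A-M).ravel()*3)","pp,A=fk(q,P,s4,s6);r+=list((pp-p)/100)+(list((A-M).ravel()*3) if M is not None else [])")
s=s[:s.index("if __name__")]+"""xh=np.array([np.cos(np.radians(-25.3)),np.sin(np.radians(-25.3)),0]);yh=np.array([-xh[1],xh[0],0]);O=678*xh+171.5*yh
def L(x,y,z): return O+x*xh+y*yh+[0,0,z]
if __name__=='__main__':
    print(B)
    for x,z,ls in((-225,60,(10,15,20,25)),(-190,60,(10,15,20,25)),(-120,64,(15,20,25,30)),(-60,68,(15,20,25,30,35)),(-15,68,(20,25,30,33,37))):
        for l in ls: print(x,l,*ik(L(x,0,z),-25.3,l,1))
"""
open('kin.py','w').write(s)
E
python3 kin.py
```

```text
File "kin.py", line 19
    for q,p,M inD:
              ^^^
SyntaxError: invalid syntax
```

```bash
sed -i 's/inD:/in D:/' kin.py; python3 kin.py
```

```text
(np.float64(0.00021958246692165104), array([267.93 , 610.458, 434.127, 402.225,  -0.206, 112.548,  -4.71 ,
        68.942]), 1, 1)
-225 10 [-0.188  0.363  2.061 -0.084  0.55  -1.252] 1.4155473519167123e-30
-225 15 [-0.166  0.349  2.129 -0.175  0.416 -1.147] 6.15904337669251e-23
-225 20 [-0.142  0.346  2.198 -0.371  0.282 -0.934] 3.71283306739757e-30
-225 25 [-0.102  0.356  2.252 -0.865  0.2   -0.407] 0.0002547588097326276
-190 10 [-0.207  0.396  1.993 -0.073  0.584 -1.282] 1.0899274677141154e-19
-190 15 [-0.189  0.38   2.063 -0.149  0.45  -1.195] 2.31645116121774e-25
-190 20 [-0.169  0.374  2.132 -0.305  0.312 -1.025] 2.392015667623962e-26
-190 25 [-0.141  0.38   2.195 -0.703  0.2   -0.606] 4.506120942239172e-05
-120 15 [-0.225  0.437  1.921 -0.11   0.531 -1.269] 2.7259548827332003e-30
-120 20 [-0.21   0.425  1.992 -0.208  0.391 -1.163] 1.0932040627973813e-21
-120 25 [-0.193  0.424  2.063 -0.43   0.252 -0.93 ] 3.360356399503298e-28
-120 30 [-0.153  0.435  2.108 -0.96   0.2   -0.368] 0.0009518009128039739
-60 15 [-0.249  0.489  1.793 -0.087  0.604 -1.315] 1.0131276325744754e-23
-60 20 [-0.237  0.474  1.867 -0.156  0.463 -1.241] 6.555430608272484e-30
-60 25 [-0.224  0.467  1.94  -0.294  0.32  -1.096] 4.6794936937642476e-30
-60 30 [-0.207  0.471  2.004 -0.647  0.2   -0.731] 4.547934813028022e-05
-60 35 [-0.18   0.505  2.113  4.11   0.2    0.818] 0.0021740538540672596
-15 20 [-0.253  0.517  1.771 -0.131  0.513 -1.282] 1.0268714959087124e-19
-15 25 [-0.242  0.508  1.846 -0.234  0.368 -1.173] 1.279896667829284e-23
-15 30 [-0.231  0.508  1.917 -0.483  0.227 -0.918] 6.643564299973283e-30
-15 33 [-0.211  0.513  1.94  -0.771  0.2   -0.616] 0.0005684740702687989
-15 37 [-0.197  0.542  2.043  4.11   0.2    0.8  ] 0.0019152085644570118
```

```bash
cat > m.py <<'E'
from kin import *
import sys
x,y,z,yaw,lean,n=eval(sys.argv[1])
p,M,s=cur();g=p-19*M[:,2]-O;print(s['time'],'lock xyz',g@xh,g@yh,g[2],'yaw',np.degrees(np.arctan2(-M[0,1],M[1,1])),'lean',np.degrees(np.arccos(-M[2,2])),'F',np.array(s['ft_force']),'j',np.array(s['joints']),s['finger_force'])
print(plan(p,M,L(x,y,z),orient(yaw,lean,1),n).round(3))
E
python3 m.py "(-225,0,60.5,-25.3,17,20)"
```

```text
8.75 lock xyz -214.09914093160523 -4.128615621850074 60.16393952103223 yaw -47.83366038523314 lean 19.942301844676226 F [-0.104 -0.247  0.25 ] j [-0.047  0.382  2.111 -0.571  0.464 -0.292] 19.99980390071869
[[ 0.059  0.01  -0.021 -0.006  0.003 -0.019]
 [ 0.059  0.011 -0.021 -0.006  0.003 -0.019]
 [ 0.059  0.012 -0.021 -0.006  0.003 -0.019]
 [ 0.059  0.013 -0.021 -0.006  0.003 -0.019]
 [ 0.059  0.015 -0.021 -0.006  0.003 -0.019]
 [ 0.059  0.016 -0.021 -0.006  0.003 -0.019]
 [ 0.059  0.017 -0.021 -0.006  0.003 -0.019]
 [ 0.059  0.018 -0.02  -0.006  0.003 -0.019]
 [ 0.059  0.019 -0.02  -0.006  0.003 -0.019]
 [ 0.059  0.02  -0.02  -0.006  0.003 -0.019]
 [ 0.059  0.021 -0.02  -0.006  0.003 -0.019]
 [ 0.059  0.023 -0.02  -0.006  0.003 -0.019]
 [ 0.059  0.024 -0.019 -0.006  0.003 -0.019]
 [ 0.058  0.025 -0.019 -0.006  0.003 -0.019]
 [ 0.058  0.026 -0.019 -0.006  0.003 -0.019]
 [ 0.058  0.027 -0.019 -0.006  0.003 -0.019]
 [ 0.058  0.028 -0.019 -0.006  0.003 -0.019]
 [ 0.057  0.029 -0.018 -0.006  0.003 -0.019]
 [ 0.057  0.03  -0.018 -0.006  0.003 -0.019]
 [ 0.057  0.031 -0.018 -0.006  0.003 -0.019]]
```

Emit:
{"op": "step_arm", "data": {
  "targets": [
    [255, 0.06, 0.01, -0.02, -0.006, 0.003, -0.01],
    [255, 0.06, 0.01, -0.02, -0.006, 0.003, -0.019],
    [255, 0.06, 0.01, -0.02, -0.006, 0.003, -0.019],
    [255, 0.06, 0.01, -0.02, -0.006, 0.003, -0.019],
    [255, 0.06, 0.01, -0.02, -0.006, 0.003, -0.019],
    [255, 0.06, 0.02, -0.02, -0.006, 0.003, -0.019],
    [255, 0.06, 0.02, -0.02, -0.006, 0.003, -0.019],
    [255, 0.06, 0.02, -0.02, -0.006, 0.003, -0.019],
    [255, 0.06, 0.02, -0.02, -0.006, 0.003, -0.019],
    [255, 0.06, 0.02, -0.02, -0.006, 0.003, -0.019]
  ]
}}

```text
time: 9.75
tcp_pos: [491.0, -46.6, 42.1]
orientation: [0.897, 2.693, -0.148]
ft_force: [-0.9, -1.5, -0.1]
finger_gap: 0.157
finger_force: 20.0
```

Emit:
{"op": "step_arm", "data": {
  "targets": [
    [255, 0.06, 0.02, -0.02, -0.006, 0.003, -0.019],
    [255, 0.06, 0.02, -0.02, -0.006, 0.003, -0.019],
    [255, 0.06, 0.02, -0.02, -0.006, 0.003, -0.019],
    [255, 0.06, 0.02, -0.02, -0.006, 0.003, -0.019],
    [255, 0.06, 0.03, -0.02, -0.006, 0.003, -0.019],
    [255, 0.06, 0.03, -0.02, -0.006, 0.003, -0.019],
    [255, 0.06, 0.03, -0.02, -0.006, 0.003, -0.019],
    [255, 0.06, 0.03, -0.02, -0.006, 0.003, -0.019],
    [255, 0.06, 0.03, -0.02, -0.006, 0.003, -0.019],
    [255, 0.06, 0.03, -0.02, -0.006, 0.003, -0.01]
  ]
}}

```text
time: 10.75
tcp_pos: [487.4, -41.0, 42.3]
orientation: [0.642, 2.787, -0.092]
ft_force: [-0.1, -0.7, -1.7]
finger_gap: 0.154
finger_force: 20.0
```

```bash
python3 m.py "(-170,0,60.5,-25.3,17,10)"
python3 - <<'E'
from h import *
f=ctrl.grab_frame('top')
a=f['image'][120:290,270:430];cv2.imwrite('pics/t3.png',cv2.resize(a[:,:,::-1],(564,600),interpolation=2))
E
```

```text
10.75 lock xyz -225.23712384002968 -0.2038377212246445 60.49062220281428 yaw -25.95476981699049 lean 16.4405065260111 F [-0.113 -0.707 -1.658] j [-0.157  0.346  2.149 -0.223  0.38  -1.079] 20.01957893371582
[[-0.532  0.009  0.156 -0.    -0.001 -0.001]
 [-0.531  0.008  0.157 -0.    -0.001 -0.001]
 [-0.531  0.008  0.157 -0.    -0.001 -0.001]
 [-0.531  0.007  0.158 -0.    -0.001 -0.001]
 [-0.531  0.006  0.158 -0.    -0.001 -0.001]
 [-0.531  0.006  0.159 -0.    -0.001 -0.001]
 [-0.531  0.005  0.159 -0.    -0.001 -0.001]
 [-0.531  0.004  0.16  -0.    -0.001 -0.001]
 [-0.53   0.004  0.16  -0.    -0.001 -0.001]
 [-0.53   0.003  0.161 -0.    -0.001 -0.001]]
```

View pics/t3.png

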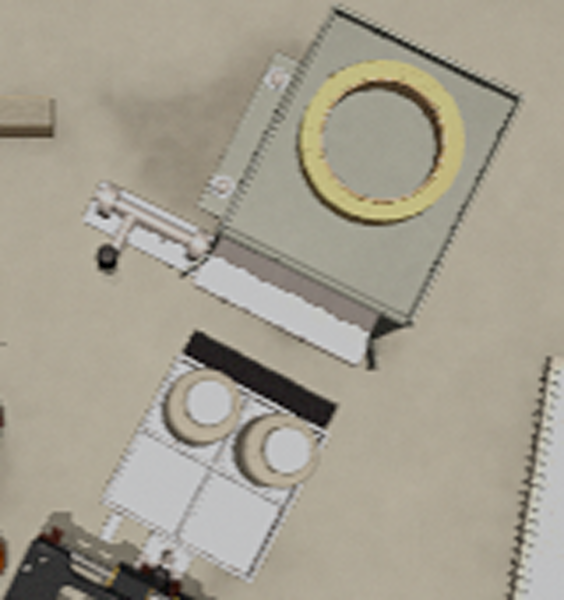

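```bash
cat > q.py <<'E'
from kin import *
f=ctrl.grab_frame('top');k=600/170
def q(n,x,y,z):
    p=atz(f,(120+y/k,270+x/k),z)-O;print(n,p@xh,p@yh)
q('noseL',193,331,12);q('noseR',337,404,12)
q('sillL',188,275,8);q('sillR',362,364,8)
q('flL34',183,275,34);q('flR34',372,318,34);q('flR0',372,368,0);q('flR34b',372,368,34);q('flRroot',412,322,34)
q('roofFL',215,233,150);q('roofFR',408,321,150);q('roofFL',215,233,170);q('roofFR',408,321,170);q('roofBL',336,8,170);q('roofBR',520,97,170)
q('knob',107,257,86)
E
python3 q.py
```

```text
noseL -51.87865378180759 52.69863269365093
noseR -53.02729232314507 -63.41888487993462
sillL -16.328467751557803 73.97582994060535
sillR -18.460186667571207 -67.40539565792272
flL34 -21.3349686677729 77.23487555337476
flR34 10.825536993130891 -56.43284916602744
flR0 -16.8126435553578 -76.1171850459717
flR34b -21.240870824340092 -71.88391225097831
flRroot 20.86403054439894 -82.98204809782133
roofFL -2.7760195148197155 70.8194156525895
roofFR 1.1189165004740254 -64.90087310073154
roofFL -6.001866877562712 70.93710735008212
roofFR -2.178976593144551 -62.27272491320507
roofBL 158.3378700217372 65.74310257012817
roofBR 157.99602547502215 -63.714888569572196
knob -40.12484006377325 129.18428670439198
```

Top crop: tray nose edge (193,331)–(337,404) is parallel to the sill edge (190,275)–(362,364), but about 6 mm right of the mouth's middle. I'll correct for that on the way in.

```bash
python3 m.py "(-205,2,60.5,-24.3,17,10)"
```

```text
10.85 lock xyz -225.3311835771692 -0.30365262328490417 60.485277432340325 yaw -26.014444762285333 lean 16.434570246750493 F [-1.015 -0.561 -0.173] j [-0.157  0.346  2.149 -0.224  0.38  -1.077] 19.997558891773224
[[-0.197  0.027  0.057 -0.001 -0.001 -0.003]
 [-0.197  0.027  0.058 -0.001 -0.001 -0.003]
 [-0.197  0.026  0.058 -0.001 -0.001 -0.003]
 [-0.197  0.025  0.058 -0.001 -0.001 -0.003]
 [-0.197  0.025  0.058 -0.001 -0.001 -0.003]
 [-0.197  0.024  0.058 -0.001 -0.001 -0.003]
 [-0.197  0.023  0.059 -0.001 -0.001 -0.003]
 [-0.197  0.023  0.059 -0.001 -0.001 -0.003]
 [-0.197  0.022  0.059 -0.001 -0.001 -0.003]
 [-0.197  0.022  0.059 -0.001 -0.001 -0.003]]
```

Emit:
{"op": "step_arm", "data": {
  "targets": [
    [255, -0.2, 0.025, 0.058, -0.001, -0.001, -0.003],
    [255, -0.2, 0.025, 0.058, -0.001, -0.001, -0.003],
    [255, -0.2, 0.025, 0.058, -0.001, -0.001, -0.003],
    [255, -0.2, 0.025, 0.058, -0.001, -0.001, -0.003],
    [255, -0.2, 0.025, 0.058, -0.001, -0.001, -0.003],
    [255, -0.2, 0.025, 0.058, -0.001, -0.001, -0.003],
    [255, -0.2, 0.025, 0.058, -0.001, -0.001, -0.003],
    [255, -0.2, 0.025, 0.058, -0.001, -0.001, -0.003],
    [255, -0.2, 0.025, 0.058, -0.001, -0.001, -0.003],
    [255, -0.2, 0.025, 0.058, -0.001, -0.001, -0.003]
  ]
}}

```text
time: 11.85
tcp_pos: [507.7, -47.4, 42.5]
orientation: [0.597, 2.786, -0.087]
ft_force: [-2.0, -0.4, -1.1]
finger_gap: 0.153
finger_force: 20.0
```

```bash
python3 m.py "(-165,2,61,-24.6,18,10)" | (head -2; tail -1)
```

```text
11.85 lock xyz -204.31321357266387 2.4247780222698623 60.65585079945081 yaw -24.165953278594348 lean 17.03591676662795 F [-2.044 -0.425 -1.123] j [-0.172  0.362  2.119 -0.194  0.378 -1.151] 19.973788261413574
[[-0.38  -0.013  0.112  0.    -0.002  0.001]
```

Emit:
{"op": "step_arm", "data": {
  "targets": [
    [255, -0.38, -0.01, 0.112, 0, -0.002, 0.001],
    [255, -0.38, -0.01, 0.112, 0, -0.002, 0.001],
    [255, -0.38, -0.01, 0.113, 0, -0.002, 0.001],
    [255, -0.38, -0.01, 0.114, 0, -0.002, 0.001],
    [255, -0.38, -0.01, 0.115, 0, -0.002, 0.001],
    [255, -0.38, -0.01, 0.116, 0, -0.002, 0.001],
    [255, -0.38, -0.01, 0.117, 0, -0.002, 0.001],
    [255, -0.38, -0.01, 0.118, 0, -0.002, 0.001],
    [255, -0.38, -0.01, 0.118, 0, -0.002, 0.001],
    [255, -0.38, -0.01, 0.118, 0, -0.002, 0.001]
  ]
}}

```text
time: 12.85
tcp_pos: [543.5, -64.8, 43.1]
orientation: [0.607, 2.763, -0.091]
ft_force: [-1.5, 0.6, 0.2]
finger_gap: 0.158
finger_force: 20.0
```

```bash
python3 m.py "(-148,2,62,-24.8,19,10)"
python3 - <<'E'
from h import *
f=ctrl.grab_frame('top')
a=f['image'][120:290,270:430];cv2.imwrite('pics/t4.png',cv2.resize(a[:,:,::-1],(564,600),interpolation=2))
E
```

```text
12.85 lock xyz -164.8530580940419 2.0382253067701583 61.0997431554087 yaw -24.723531104516756 lean 18.204723587289394 F [-1.493  0.641  0.208] j [-0.194  0.394  2.059 -0.186  0.385 -1.17 ] 19.98662441968918
[[-0.166 -0.003  0.044  0.    -0.001 -0.   ]
 [-0.165 -0.003  0.044  0.    -0.001 -0.   ]
 [-0.165 -0.003  0.045  0.    -0.001 -0.   ]
 [-0.165 -0.003  0.045  0.    -0.001 -0.   ]
 [-0.165 -0.003  0.045  0.    -0.001 -0.   ]
 [-0.165 -0.003  0.045  0.    -0.001 -0.   ]
 [-0.165 -0.003  0.045  0.    -0.001 -0.   ]
 [-0.165 -0.003  0.046  0.    -0.001 -0.   ]
 [-0.165 -0.003  0.046  0.    -0.001 -0.   ]
 [-0.165 -0.003  0.046  0.    -0.001 -0.   ]]
```

View pics/t4.png

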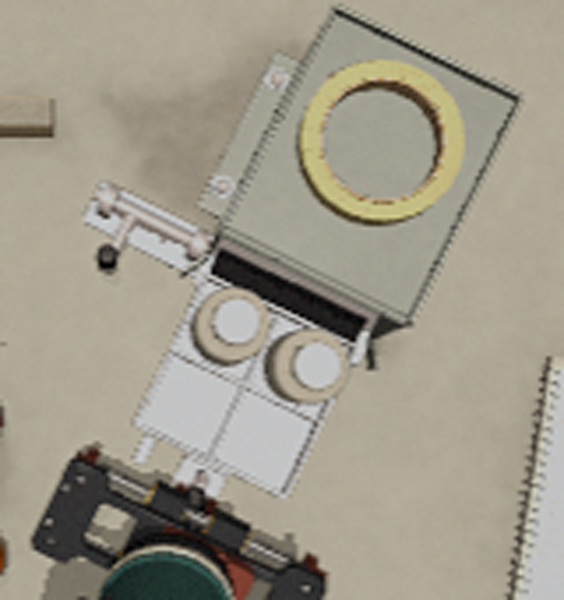

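```bash
cat > q2.py <<'E'
from q import q
print()
q('nL',217,250,20);q('nR',369,322,20);q('bL',208,278,30);q('bR',356,343,30);q('rL',135,425,28);q('rR',285,495,28)
q('flL34',183,275,34);q('flR34b',374,368,34)
E
python3 q2.py | sed 1,/^$/d
```

```text
nL 7.720277569419562 63.30273505247441
nR 9.465680136629173 -57.326955513118534
bL -14.789999231598275 60.2781311801532
bR -9.715034050209503 -54.48464138662696
rL -132.2482397968945 60.28509568815221
rR -129.16336261748896 -56.78064387040733
flL34 -21.3349686677729 77.23487555337476
flR34b -20.610512594440518 -73.1471073899215
```

Emit:
{"op": "step_arm", "data": {
  "targets": [
    [255, -0.4, 0, 0.13, 0, 0, 0.001],
    [255, -0.4, 0, 0.13, 0, 0, 0.001],
    [255, -0.4, 0, 0.13, 0, 0, 0.001],
    [255, -0.4, 0, 0.13, 0, 0, 0.001],
    [255, -0.13, 0, -0.085, 0, 0, 0.001],
    [255, -0.13, 0, -0.085, 0, 0, 0.001],
    [255, -0.13, 0, -0.085, 0, 0, 0.001],
    [255, -0.13, 0, -0.085, 0, 0, 0.001],
    [255, -0.13, 0, -0.085, 0, 0, 0.001],
    [255, -0.13, 0, -0.085, 0, 0, 0.001]
  ]
}}

```text
time: 13.95
tcp_pos: [563.6, -74.2, 50.3]
orientation: [0.621, 2.761, -0.089]
ft_force: [-1.8, 0.6, -1.9]
finger_gap: 0.161
finger_force: 20.0
```

```bash
python3 m.py "(-80,2,68.8,-25.3,23,20)"
```

```text
13.95 lock xyz -142.69592805721675 2.089849832209694 68.35950747669189 yaw -25.268081314279282 lean 18.155168325942043 F [-1.807  0.614 -1.937] j [-0.206  0.399  2.009 -0.159  0.428 -1.199] 19.996731877326965
[[-0.307 -0.001  0.096  0.    -0.004 -0.   ]
 [-0.306 -0.001  0.097  0.    -0.004 -0.   ]
 [-0.306 -0.001  0.098  0.    -0.004 -0.   ]
 [-0.305 -0.001  0.099  0.    -0.004 -0.   ]
 [-0.305 -0.001  0.101  0.    -0.004 -0.   ]
 [-0.305 -0.001  0.102  0.    -0.004 -0.   ]
 [-0.304 -0.001  0.103  0.    -0.004 -0.   ]
 [-0.304 -0.001  0.104  0.    -0.004 -0.   ]
 [-0.303 -0.001  0.106  0.    -0.004 -0.   ]
 [-0.303 -0.001  0.107  0.    -0.004 -0.   ]
 [-0.302 -0.001  0.108  0.    -0.004 -0.   ]
 [-0.302 -0.001  0.109  0.    -0.004 -0.   ]
 [-0.301 -0.001  0.111  0.    -0.004 -0.   ]
 [-0.301 -0.001  0.112  0.    -0.004 -0.   ]
 [-0.3   -0.001  0.113  0.    -0.004 -0.   ]
 [-0.3   -0.001  0.114  0.    -0.004 -0.   ]
 [-0.299 -0.001  0.116  0.    -0.004 -0.   ]
 [-0.299 -0.001  0.117  0.    -0.004 -0.   ]
 [-0.298 -0.001  0.118  0.    -0.004 -0.   ]
 [-0.298 -0.001  0.119  0.    -0.004 -0.   ]]
```

Emit:
{"op": "step_arm", "data": {
  "targets": [
    [255, -0.31, 0, 0.096, 0, -0.004, 0],
    [255, -0.31, 0, 0.097, 0, -0.004, 0],
    [255, -0.31, 0, 0.098, 0, -0.004, 0],
    [255, -0.3, 0, 0.099, 0, -0.004, 0],
    [255, -0.3, 0, 0.101, 0, -0.004, 0],
    [255, -0.3, 0, 0.102, 0, -0.004, 0],
    [255, -0.3, 0, 0.103, 0, -0.004, 0],
    [255, -0.3, 0, 0.104, 0, -0.004, 0],
    [255, -0.3, 0, 0.106, 0, -0.004, 0],
    [255, -0.3, 0, 0.107, 0, -0.004, 0]
  ]
}}

```text
time: 14.95
tcp_pos: [592.9, -88.0, 50.8]
orientation: [0.612, 2.721, -0.1]
ft_force: [-0.8, 1.6, -2.2]
finger_gap: 0.154
finger_force: 20.0
```

Emit:
{"op": "step_arm", "data": {
  "targets": [
    [255, -0.3, 0, 0.108, 0, -0.004, 0],
    [255, -0.3, 0, 0.109, 0, -0.004, 0],
    [255, -0.3, 0, 0.111, 0, -0.004, 0],
    [255, -0.3, 0, 0.112, 0, -0.004, 0],
    [255, -0.3, 0, 0.113, 0, -0.004, 0],
    [255, -0.3, 0, 0.114, 0, -0.004, 0],
    [255, -0.3, 0, 0.116, 0, -0.004, 0],
    [255, -0.3, 0, 0.117, 0, -0.004, 0],
    [255, -0.3, 0, 0.118, 0, -0.004, 0],
    [255, -0.3, 0, 0.119, 0, -0.004, 0]
  ]
}}

```text
time: 15.95
tcp_pos: [622.0, -101.8, 51.3]
orientation: [0.603, 2.683, -0.111]
ft_force: [-1.5, 1.9, -0.5]
finger_gap: 0.156
finger_force: 20.0
```

```bash
python3 m.py "(-20,2,68.5,-25.3,28,20)"
```

```text
15.95 lock xyz -79.50316116356291 2.1989731217802877 68.77795001236602 yaw -25.268571717956082 lean 22.798442177106793 F [-1.464  1.906 -0.476] j [-0.222  0.45   1.948 -0.221  0.361 -1.159] 19.99872922897339
[[-0.282 -0.002  0.117  0.    -0.005 -0.   ]
 [-0.282 -0.002  0.118  0.    -0.005 -0.   ]
 [-0.281 -0.002  0.119  0.    -0.005 -0.   ]
 [-0.281 -0.002  0.12   0.    -0.005 -0.   ]
 [-0.28  -0.002  0.121  0.    -0.005 -0.   ]
 [-0.28  -0.002  0.123  0.    -0.005 -0.   ]
 [-0.279 -0.002  0.124  0.    -0.005 -0.   ]
 [-0.279 -0.002  0.125  0.    -0.005 -0.   ]
 [-0.278 -0.002  0.126  0.    -0.005 -0.   ]
 [-0.277 -0.002  0.128  0.    -0.005 -0.   ]
 [-0.277 -0.002  0.129  0.    -0.005 -0.   ]
 [-0.276 -0.002  0.13   0.    -0.005 -0.   ]
 [-0.276 -0.002  0.131  0.    -0.005 -0.   ]
 [-0.275 -0.002  0.132  0.    -0.005 -0.   ]
 [-0.274 -0.002  0.134  0.    -0.005 -0.   ]
 [-0.274 -0.002  0.135  0.    -0.005 -0.   ]
 [-0.273 -0.002  0.136  0.    -0.005 -0.   ]
 [-0.273 -0.002  0.137  0.    -0.005 -0.   ]
 [-0.272 -0.002  0.138  0.    -0.005 -0.   ]
 [-0.271 -0.002  0.14   0.    -0.005 -0.   ]]
```

Emit:
{"op": "step_arm", "data": {
  "targets": [
    [255, -0.28, 0, 0.117, 0, -0.005, 0],
    [255, -0.28, 0, 0.118, 0, -0.005, 0],
    [255, -0.28, 0, 0.119, 0, -0.005, 0],
    [255, -0.28, 0, 0.12, 0, -0.005, 0],
    [255, -0.28, 0, 0.121, 0, -0.005, 0],
    [255, -0.28, 0, 0.123, 0, -0.005, 0],
    [255, -0.28, 0, 0.124, 0, -0.005, 0],
    [255, -0.28, 0, 0.125, 0, -0.005, 0],
    [255, -0.28, 0, 0.126, 0, -0.005, 0],
    [255, -0.28, 0, 0.128, 0, -0.005, 0]
  ]
}}

```text
time: 16.95
tcp_pos: [649.9, -114.8, 51.8]
orientation: [0.593, 2.634, -0.124]
ft_force: [-4.5, 1.4, 6.2]
finger_gap: 0.155
finger_force: 20.0
```

Emit:
{"op": "step_arm", "data": {
  "targets": [
    [255, -0.28, 0, 0.129, 0, -0.005, 0],
    [255, -0.28, 0, 0.13, 0, -0.005, 0],
    [255, -0.28, 0, 0.131, 0, -0.005, 0],
    [255, -0.27, 0, 0.132, 0, -0.005, 0],
    [255, -0.27, 0, 0.134, 0, -0.005, 0],
    [255, -0.27, 0, 0.135, 0, -0.005, 0],
    [255, -0.27, 0, 0.136, 0, -0.005, 0],
    [255, -0.27, 0, 0.137, 0, -0.005, 0],
    [255, 0, 0, 0, 0, 0, 0],
    [255, 0, 0, 0, 0, 0, 0]
  ]
}}

```text
time: 17.95
tcp_pos: [672.5, -125.3, 52.4]
orientation: [0.584, 2.594, -0.135]
ft_force: [0.4, -0.9, 2.9]
finger_gap: 0.158
finger_force: 20.0
```

```bash
python3 m.py "(-16,2,68.3,-25.3,29,10)"
```

```text
17.95 lock xyz -25.350896420728947 2.438076289864565 69.12624973761608 yaw -25.255576274368813 lean 28.038778422413568 F [ 0.445 -0.903  2.857] j [-0.232  0.495  1.912 -0.348  0.268 -1.045] 20.005760192871094
[[-0.082 -0.006  0.051  0.001 -0.002 -0.   ]
 [-0.082 -0.006  0.051  0.001 -0.002 -0.   ]
 [-0.082 -0.006  0.051  0.001 -0.002 -0.   ]
 [-0.082 -0.006  0.052  0.001 -0.002 -0.   ]
 [-0.082 -0.006  0.052  0.001 -0.002 -0.   ]
 [-0.081 -0.006  0.052  0.001 -0.002 -0.   ]
 [-0.081 -0.006  0.052  0.001 -0.002 -0.   ]
 [-0.081 -0.006  0.052  0.001 -0.002 -0.   ]
 [-0.081 -0.006  0.052  0.001 -0.002 -0.   ]
 [-0.081 -0.006  0.052  0.001 -0.002 -0.   ]]
```

Emit:
{"op": "step_arm", "data": {
  "targets": [
    [255, -0.08, 0, 0.05, 0, 0, 0],
    [255, -0.08, 0, 0.05, 0, 0, 0],
    [255, -0.08, 0, 0.05, 0, 0, 0],
    [255, -0.08, 0, 0.05, 0, 0, 0],
    [255, -0.08, 0, 0.05, 0, 0, 0],
    [255, -0.08, 0, 0.05, 0, 0, 0],
    [255, -0.08, 0, 0.05, 0, 0, 0],
    [255, -0.08, 0, 0.05, 0, 0, 0],
    [255, -0.08, 0, 0.05, 0, 0, 0],
    [255, -0.08, 0, 0.05, 0, 0, 0]
  ]
}}

```text
time: 18.95
tcp_pos: [680.5, -129.0, 52.3]
orientation: [0.584, 2.594, -0.135]
ft_force: [-5.3, 2.6, 12.7]
finger_gap: 0.153
finger_force: 20.0
```

```bash
python3 m.py "(-14,2,68,-25.3,29,10)"|head -1
```

```text
18.95 lock xyz -16.554554609760135 2.5283890360871686 69.06348911204958 yaw -25.250032798054683 lean 28.035663007002274 F [-5.252  2.581 12.708] j [-0.235  0.503  1.893 -0.331  0.278 -1.067] 20.028025209903717
```

Emit:
{"op": "step_arm", "data": {
  "targets": [
    [255, -0.02, 0, -0.044, 0, 0, 0],
    [255, -0.02, 0, -0.044, 0, 0, 0],
    [255, -0.04, 0, 0.025, 0, 0, 0],
    [255, -0.04, 0, 0.025, 0, 0, 0],
    [255, -0.04, 0, 0.025, 0, 0, 0],
    [255, -0.04, 0, 0.025, 0, 0, 0],
    [255, -0.04, 0, 0.025, 0, 0, 0],
    [255, -0.04, 0, 0.025, 0, 0, 0],
    [255, 0, 0, 0, 0, 0, 0],
    [255, 0, 0, 0, 0, 0, 0]
  ]
}}

```text
time: 19.95
tcp_pos: [682.3, -130.1, 52.3]
orientation: [0.584, 2.596, -0.135]
ft_force: [-3.6, 2.3, 8.2]
finger_gap: 0.157
finger_force: 20.0
```

```bash
python3 m.py "(-14,2,68,-25.3,29,10)"|head -1
```

```text
19.95 lock xyz -14.397879298083323 2.3065533136260763 69.07901794445858 yaw -25.2631644618547 lean 27.947102437659648 F [-3.583  2.301  8.228] j [-0.236  0.505  1.887 -0.323  0.283 -1.075] 20.015668272972107
```

Emit:
{"op": "step_arm", "data": {
  "targets": [
    [255, -0.065, 0, -0.02, 0, 0, 0],
    [255, -0.065, 0, -0.02, 0, 0, 0],
    [255, -0.044, 0, 0.023, 0, 0, 0],
    [255, -0.044, 0, 0.023, 0, 0, 0],
    [255, -0.044, 0, 0.023, 0, 0, 0],
    [255, -0.044, 0, 0.023, 0, 0, 0],
    [255, -0.044, 0, 0.023, 0, 0, 0],
    [255, 0, 0, 0, 0, 0, 0],
    [255, 0, 0, 0, 0, 0, 0],
    [255, 0, 0, 0, 0, 0, 0]
  ]
}}

```text
time: 20.95
tcp_pos: [683.3, -130.9, 52.3]
orientation: [0.585, 2.599, -0.135]
ft_force: [-10.0, 6.5, 12.3]
finger_gap: 0.158
finger_force: 20.0
```

```bash
python3 m.py "(-14,2,68,-25.3,29,10)"|head -1
```

```text
20.95 lock xyz -13.189106212949724 2.0479498164861463 69.07629004215775 yaw -25.27640306065956 lean 27.740764440091425 F [-9.953  6.456 12.332] j [-0.237  0.506  1.882 -0.314  0.29  -1.085] 20.017015635967255
```

Emit:
{"op": "step_arm", "data": {
  "targets": [
    [255, -0.065, 0, -0.02, 0, 0, 0],
    [255, -0.065, 0, -0.02, 0, 0, 0],
    [255, -0.044, 0, 0.023, 0, 0, 0],
    [255, -0.044, 0, 0.023, 0, 0, 0],
    [255, -0.044, 0, 0.023, 0, 0, 0],
    [255, 0, 0, 0, 0, 0, 0],
    [255, 0, 0, 0, 0, 0, 0],
    [255, 0, 0, 0, 0, 0, 0],
    [255, 0, 0, 0, 0, 0, 0],
    [255, 0, 0, 0, 0, 0, 0]
  ]
}}

```text
time: 21.95
tcp_pos: [683.3, -131.0, 52.2]
orientation: [0.586, 2.603, -0.135]
ft_force: [-14.6, 10.7, 15.0]
finger_gap: 0.162
finger_force: 20.0
```

```bash
python3 m.py "(-14,2,68,-25.3,29,10)"|head -1;  python3 - <<'E'
from h import *
f=ctrl.grab_frame('scene');a=f['image'][110:260,200:340]
b=f['image'];g,_=wrist()
a=cv2.resize(a,(560,600),interpolation=2);cv2.imwrite('pics/s5.png',a[:,:,::-1])
E
```

```text
21.95 lock xyz -13.04621943393132 1.9989258576015496 69.02684924494025 yaw -25.281543023670892 lean 27.532531253225397 F [-14.618  10.732  15.012] j [-0.237  0.506  1.878 -0.306  0.297 -1.093] 20.020211935043335
```

View pics/s5.png

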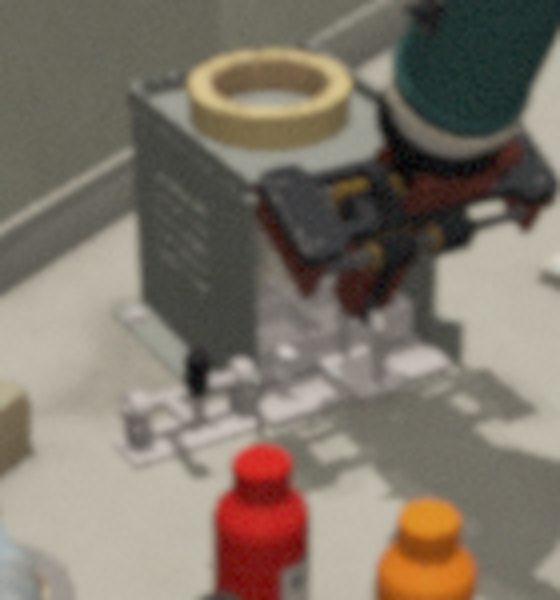

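Scene picture: tray inside the locker, rear wall at the mouth and loop at (370,350), knob at (197,370). The gripper is near the roof's front edge. Extra command of about 2.7 mm gave no motion, only force, so the tray is on the back wall. I'll relieve the push, then release.

Emit:
{"op": "step_arm", "data": {
  "targets": [
    [255, 0.025, 0, -0.095, 0, 0, 0],
    [255, 0.025, 0, -0.095, 0, 0, 0],
    [255, 0, 0, 0, 0, 0, 0],
    [255, 0, 0, 0, 0, 0, 0],
    [110, 0, 0, 0, 0, 0, 0],
    [110, 0, 0, 0, 0, 0, 0],
    [110, 0, 0, 0, 0, 0, 0],
    [110, 0, 0, 0, 0, 0, 0],
    [110, 0, 0, 0, 0, 0, 0],
    [110, 0, 0, 0, 0, 0, 0]
  ]
}}

```text
time: 23.05
tcp_pos: [686.7, -132.4, 55.3]
orientation: [0.585, 2.596, -0.135]
ft_force: [1.1, -1.1, 0.1]
finger_gap: 0.563
finger_force: 0.0
```

```bash
python3 m.py "(-40,129,72,-25.3,20,20)"|head -1
python3 - <<'E'
from kin import *
for y in(129,82): print(ik(L(-40,y,72),-25.3,20,1))
s=ctrl.get_state();print(s['finger_gap'])
E
```

```text
23.05 lock xyz -9.534451087400171 2.163521428895265 72.10979489329483 yaw -25.272548192997007 lean 27.94035868754641 F [ 1.133 -1.093  0.072] j [-0.239  0.504  1.875 -0.307  0.295 -1.094] 0.0
(array([-0.024,  0.544,  1.699, -0.251,  0.593, -0.969]), np.float64(5.237517491650423e-31))
(array([-0.1  ,  0.52 ,  1.751, -0.221,  0.552, -1.062]), np.float64(5.070165392515162e-30))
0.5627471007921089
```

Emit:
{"op": "step_arm", "data": {
  "targets": [
    [110, 0, 0, -0.3, 0, 0, 0],
    [110, 0, 0, -0.6, 0, 0, 0],
    [110, 0, 0, -0.7, 0, 0, 0],
    [110, 0, 0, -0.7, 0, 0, 0],
    [110, 0, 0, -0.7, 0, 0, 0],
    [110, 0, 0, -0.7, 0, 0, 0],
    [110, 0, 0, -0.7, 0, 0, 0],
    [110, 0, 0, -0.7, 0, 0, 0],
    [110, 0, 0, -0.7, 0, 0, 0],
    [110, 0, 0, -0.5, 0, 0, 0]
  ]
}}

```text
time: 24.05
tcp_pos: [659.5, -119.9, 111.6]
orientation: [0.584, 2.596, -0.135]
ft_force: [0.8, 0.1, 0.8]
finger_gap: 0.568
finger_force: 0.0
```

Run:
```python
from kin import *
p,M,s=cur();G=orient(-25.3,20,1);print(s['time'],p,s['ft_force'])
print(plan(p,M,L(-40,129,72)-50*G[:,2],G,10).round(3))
f=ctrl.grab_frame('top');a=f['image'][140:260,270:420]
s=ctrl.grab_frame('scene');b=s['image'][130:250,210:330]
c=np.hstack([cv2.resize(a,(430,344),interpolation=2),cv2.resize(b,(344,344),interpolation=2)])
cv2.imwrite('pics/c6.png',c[:,:,::-1])
r=ctrl.outline_of('bolt_knob','scene')
```

```text
24.05 [ 659.493 -119.896  111.582] [0.805 0.134 0.85 ]
[[ 0.23   1.27   0.009  0.001  0.014 -0.   ]
 [ 0.23   1.27   0.011  0.001  0.014 -0.   ]
 [ 0.229  1.27   0.013  0.001  0.014 -0.   ]
 [ 0.229  1.27   0.014  0.001  0.014 -0.   ]
 [ 0.228  1.27   0.016  0.001  0.014 -0.   ]
 [ 0.228  1.27   0.018  0.001  0.014 -0.   ]
 [ 0.227  1.27   0.02   0.001  0.014 -0.   ]
 [ 0.227  1.27   0.022  0.001  0.014 -0.   ]
 [ 0.226  1.27   0.024  0.001  0.014 -0.   ]
 [ 0.225  1.27   0.026  0.001  0.014 -0.   ]]
```

View pics/c6.png

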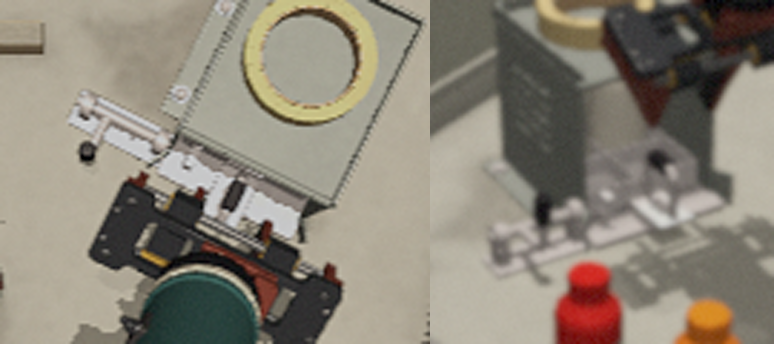

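Crops: tray sits in the locker, black sleeve at (234,192) left crop, knob at (88,151); tape unmoved. Go on to the bolt.

Emit:
{"op": "step_arm", "data": {
  "targets": [
    [110, 0.23, 1.27, 0.009, 0.001, 0.014, 0],
    [110, 0.23, 1.27, 0.011, 0.001, 0.014, 0],
    [110, 0.23, 1.27, 0.013, 0.001, 0.014, 0],
    [110, 0.23, 1.27, 0.014, 0.001, 0.014, 0],
    [110, 0.23, 1.27, 0.016, 0.001, 0.014, 0],
    [110, 0.23, 1.27, 0.018, 0.001, 0.014, 0],
    [110, 0.23, 1.27, 0.02, 0.001, 0.014, 0],
    [110, 0.23, 1.27, 0.022, 0.001, 0.014, 0],
    [110, 0.23, 1.27, 0.024, 0.001, 0.014, 0],
    [110, 0.23, 1.27, 0.026, 0.001, 0.014, 0]
  ]
}}

```text
time: 25.2
tcp_pos: [696.1, 4.5, 100.2]
orientation: [0.618, 2.733, -0.111]
ft_force: [-0.2, -0.1, -1.3]
finger_gap: 0.569
finger_force: 0.0
```

```bash
python3 m.py "(-40,129,72,-25.3,20,10)"|(head -2;tail -1)
python3 - <<'E'
from kin import *
f=ctrl.grab_frame('top')
for n,rc,z in(('sleeve',(140+192/2.867,270+234/2.867),68+7),('knob',(140+150/2.867,270+88/2.867),86)):
    p=atz(f,rc,z)-O;print(n,p@xh,p@yh)
E
```

```text
25.2 lock xyz -57.064323117708945 130.0807396629118 118.04952995152217 yaw -25.499766991524716 lean 19.8329542389007 F [-0.201 -0.054 -1.264] j [-0.009  0.466  1.694 -0.232  0.68  -0.976] 0.0
[[-0.005 -0.009  0.491 -0.    -0.    -0.   ]
sleeve -14.362301218634471 2.8887031642256185
knob -38.63731417553634 128.90687827676368
```

Emit:
{"op": "step_arm", "data": {
  "targets": [
    [110, 0, 0, 0.49, 0, 0, 0],
    [110, 0, 0, 0.49, 0, 0, 0],
    [110, 0, 0, 0.49, 0, 0, 0],
    [110, 0, -0.02, 0.49, 0, 0, 0],
    [110, 0, -0.02, 0.49, 0, 0, 0],
    [110, 0, -0.02, 0.49, 0, 0, 0],
    [110, 0, -0.02, 0.49, 0, 0, 0],
    [110, 0, -0.02, 0.49, 0, 0, 0],
    [110, 0, 0, 0.49, 0, 0, 0],
    [110, 0, 0, 0.49, 0, 0, 0]
  ]
}}

```text
time: 26.25
tcp_pos: [710.5, -4.8, 53.8]
orientation: [0.618, 2.732, -0.111]
ft_force: [-0.1, -0.2, 0.1]
finger_gap: 0.569
finger_force: 0.0
```

Emit:
{"op": "step_arm", "data": {
  "targets": [
    [255, 0, 0, 0, 0, 0, 0],
    [255, 0, 0, 0, 0, 0, 0],
    [255, 0, 0, 0, 0, 0, 0],
    [255, 0, 0, 0, 0, 0, 0],
    [255, 0, 0, 0, 0, 0, 0],
    [255, 0, 0, 0, 0, 0, 0],
    [255, 0, 0, 0, 0, 0, 0],
    [255, 0, 0, 0, 0, 0, 0],
    [255, 0, 0, 0, 0, 0, 0],
    [255, 0, 0, 0, 0, 0, 0]
  ],
  "squeeze": 15
}}

```text
time: 27.25
tcp_pos: [710.6, -4.6, 54.4]
orientation: [0.618, 2.732, -0.11]
ft_force: [-0.5, 3.2, 2.8]
finger_gap: 0.168
finger_force: 15.0
```

```bash
python3 m.py "(-40,83,72,-25.3,20,20)"|(head -2;tail -1); python3 -c "
from h import *
print(ctrl.get_state()['finger_gap']*88)"
```

```text
27.25 lock xyz -40.077977894528715 128.01862112473543 72.31194468094543 yaw -25.49575893714376 lean 19.922835829006917 F [-0.515  3.218  2.777] j [-0.024  0.543  1.699 -0.253  0.596 -0.962] 15.017026669811457
[[-0.001 -0.225  0.002 -0.    -0.    -0.   ]
14.793379094006692
```

Emit:
{"op": "step_arm", "data": {
  "targets": [
    [255, 0, -0.23, 0, 0, 0, 0],
    [255, 0, -0.23, 0, 0, 0, 0],
    [255, 0, -0.23, 0, 0, 0, 0],
    [255, 0, -0.23, 0, 0, 0, 0],
    [255, 0, -0.23, 0, 0, 0, 0],
    [255, 0, -0.23, 0, 0, 0, 0],
    [255, 0, -0.23, 0, 0, 0, 0],
    [255, 0, -0.23, 0, 0, 0, 0],
    [255, 0, -0.23, 0, 0, 0, 0],
    [255, 0, -0.23, 0, 0, 0, 0]
  ]
}}

```text
time: 28.25
tcp_pos: [700.4, -25.7, 54.4]
orientation: [0.618, 2.732, -0.111]
ft_force: [-0.5, 3.1, 4.4]
finger_gap: 0.164
finger_force: 15.0
```

```bash
python3 m.py "(-40,83,72,-25.3,20,20)"|head -1
```

```text
28.25 lock xyz -40.258047312612554 104.67810212781112 72.23863055527971 yaw -25.500933857606107 lean 19.907720741348875 F [-0.455  3.112  4.392] j [-0.061  0.531  1.725 -0.239  0.575 -1.006] 15.031858950387686
```

Emit:
{"op": "step_arm", "data": {
  "targets": [
    [255, 0, -0.23, 0, 0, 0, 0],
    [255, 0, -0.23, 0, 0, 0, 0],
    [255, 0, -0.23, 0, 0, 0, 0],
    [255, 0, -0.23, 0, 0, 0, 0],
    [255, 0, -0.23, 0, 0, 0, 0],
    [255, 0, -0.23, 0, 0, 0, 0],
    [255, 0, -0.23, 0, 0, 0, 0],
    [255, 0, -0.23, 0, 0, 0, 0],
    [255, 0, -0.23, 0, 0, 0, 0],
    [255, 0, -0.23, 0, 0, 0, 0]
  ]
}}

```text
time: 29.25
tcp_pos: [692.4, -42.9, 54.6]
orientation: [0.619, 2.729, -0.103]
ft_force: [5.5, 24.9, -0.6]
finger_gap: 0.171
finger_force: 15.0
```

Emit:
{"op": "step_arm", "data": {
  "targets": [
    [255, 0, -0.05, 0, 0, 0, 0],
    [255, 0, -0.05, 0, 0, 0, 0],
    [255, 0, -0.05, 0, 0, 0, 0],
    [255, 0, -0.05, 0, 0, 0, 0],
    [255, 0, 0, 0, 0, 0, 0],
    [255, 0, 0, 0, 0, 0, 0],
    [255, 0, 0, 0, 0, 0, 0],
    [255, 0, 0, 0, 0, 0, 0],
    [255, 0, 0, 0, 0, 0, 0],
    [255, 0, 0, 0, 0, 0, 0]
  ]
}}

```text
time: 30.25
tcp_pos: [692.4, -42.9, 54.6]
orientation: [0.617, 2.728, -0.101]
ft_force: [6.4, 25.3, -0.3]
finger_gap: 0.173
finger_force: 15.0
```

```bash
python3 m.py "(-40,83,72,-25.3,20,20)"|head -1
```

```text
30.25 lock xyz -40.148288476850794 85.49918071521697 72.41471815464291 yaw -25.419261064414016 lean 20.05436029976414 F [ 6.362 25.311 -0.334] j [-0.097  0.519  1.751 -0.215  0.55  -1.058] 15.005765406640421
```

Emit:
{"op": "step_arm", "data": {
  "targets": [
    [255, 0, 0.1, 0, 0, 0, 0],
    [255, 0, 0.1, 0, 0, 0, 0],
    [255, 0, 0.1, 0, 0, 0, 0],
    [255, 0, 0, 0, 0, 0, 0],
    [110, 0, 0, 0, 0, 0, 0],
    [110, 0, 0, 0, 0, 0, 0],
    [110, 0, 0, 0, 0, 0, 0],
    [110, 0, 0, 0, 0, 0, 0],
    [110, 0, 0, -0.2, 0, 0, 0],
    [110, 0, 0, -0.4, 0, 0, 0]
  ]
}}

```text
time: 31.25
tcp_pos: [688.8, -44.7, 59.7]
orientation: [0.619, 2.733, -0.111]
ft_force: [0.6, -0.7, -0.7]
finger_gap: 0.565
finger_force: 0.0
```

Emit:
{"op": "step_arm", "data": {
  "targets": [
    [110, 0, 0, -0.8, 0, 0, 0],
    [110, 0, 0, -1, 0, 0, 0],
    [110, 0, 0, -1, 0, 0, 0],
    [110, 0.3, 0, -1, 0, 0, 0],
    [110, 1, 0, -1.2, 0, 0, 0],
    [110, 2, 0, -1.2, 0, 0, 0],
    [110, 3, 0, -1.2, 0, 0, 0],
    [110, 3, 0, -1.2, 0, 0, 0],
    [110, 3, 0, -1.2, 0, 0, 0],
    [110, 2, 0, -1, 0, 0, 0]
  ]
}}

```text
time: 32.25
tcp_pos: [530.8, 30.2, 112.6]
orientation: [0.618, 2.734, -0.111]
ft_force: [0.2, 0.5, -0.3]
finger_gap: 0.567
finger_force: 0.0
```

Run:
```python
from kin import *
p,M,s=cur();print(s['time'],p,s['joints'],s['ft_force'])
f=ctrl.grab_frame('top');g=ctrl.grab_frame('scene');a=f['image'][140:240,280:400];b=g['image'][130:230,220:340]
cv2.imwrite('pics/c7.png',np.hstack([cv2.resize(a,(400,333),interpolation=2),cv2.resize(b,(400,333),interpolation=2)])[:,:,::-1])
def dark(im,r0,r1,c0,c1):
    h=im[r0:r1,c0:c1].astype(float).sum(2);w=np.clip(200-h,0,None);w[h>200]=0
    yy,xx=np.mgrid[r0:r1,c0:c1];return (yy*w).sum()/w.sum(),(xx*w).sum()/w.sum(),(h<200).sum()
o=cv2.imread('pics/top1.png')[:,:,::-1]
rc=dark(o,185,200,293,308);q=atz(f,rc[:2],80)-O;print('before',rc,q@xh,q@yh)
E0=L(-40,84,80);pr=proj(f,E0);print(pr)
r,c=int(pr[0]),int(pr[1]);rc=dark(f['image'],r-7,r+8,c-8,c+8);q=atz(f,rc[:2],80)-O;print('after',rc,q@xh,q@yh)
```

```text
32.25 [530.842  30.165 112.609] [ 0.05   0.257  2.02  -0.302  0.58  -0.846] [ 0.19   0.477 -0.291]
before (np.float64(193.62529832935562), np.float64(299.93365155131266), np.int64(24)) -41.58910561002814 129.4088942304158
[201.338 317.023]
after (np.float64(201.43014705882354), np.float64(315.9390756302521), np.int64(24)) -41.36855716632229 86.24725452682212
```

View pics/c7.png

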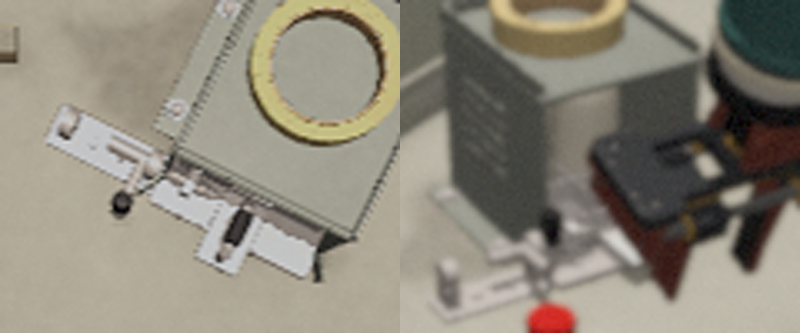

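Run:
```python
from kin import *
f,s=wrist();save(f,'w8.png');print(np.array(f['mtx'])[0,0],[proj(f,L(x,y,z)).round() for x,y,z in((-40,86,86),(-40,86,58),(5,45,30),(-14,2,68))])
g=ctrl.grab_frame('scene');o=cv2.imread('pics/scene1.png')[:,:,::-1]
def dark(im,rc):
    r0,c0=int(rc[0])-8,int(rc[1])-6
    h=im[r0:r0+17,c0:c0+13].astype(float).sum(2);m=h<170;yy,xx=np.mgrid[r0:r0+17,c0:c0+13]
    return yy[m].mean(),xx[m].mean(),m.sum()
for im,y in((o,129.4),(g['image'],86.2)):
    rc=dark(im,proj(g,L(-40,y,72)));q=atz(g,rc[:2],74)-O;print(rc,q@xh,q@yh)
r0,c0=[int(v) for v in proj(f,L(-10,55,40))];r0=max(0,min(420-150,r0-75));c0=max(0,min(360,c0-100));print(r0,c0)
cv2.imwrite('pics/w8c.png',cv2.resize(f['image'][r0:r0+150,c0:c0+200,::-1],(800,600),interpolation=2))
```

```text
300.32502519615093 [array([350., 283.]), array([326., 282.]), array([328., 250.]), array([348., 209.])]
(np.float64(201.9090909090909), np.float64(249.21818181818182), np.int64(55)) -37.476322706782824 127.9713475936319
(np.float64(197.54), np.float64(264.6), np.int64(50)) -39.244261052842575 87.26357102482226
252 156
```

View pics/w8c.png

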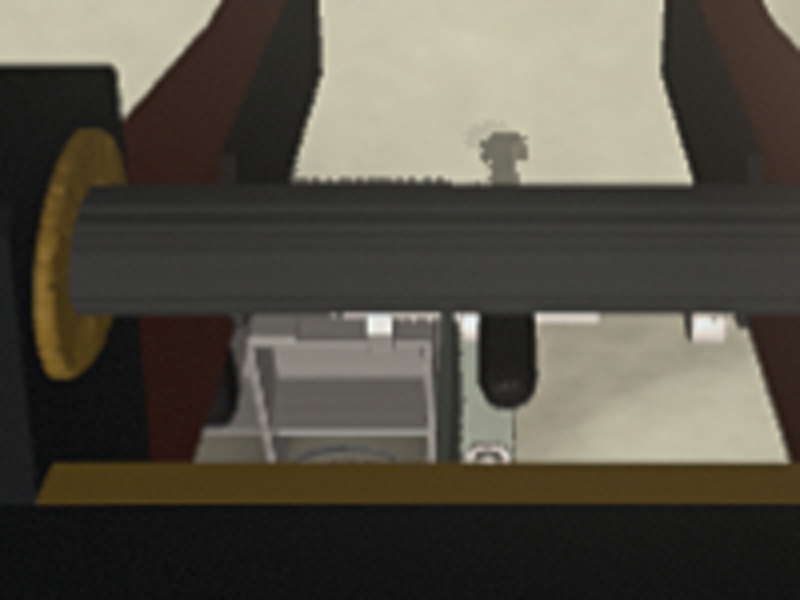

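The wrist crop is mostly hidden by the gripper; it shows the tray cells in the bay, with the eye near (380,330) and the knob at (505,360). The bolt stopped hard at 26 N with the knob about 84 mm left of the mouth's centre, which matches a fully shot bolt (130 − 46 mm). The tray is on the back wall and the arm is clear.

```bash
python3 -c "
from station import ctrl
print(ctrl.get_state()['qvel']);print(ctrl.sign_off())"
```

```text
[-1.51872882e-02  1.90507680e-02 -3.64268106e-02  4.31170292e-05
 -7.45878380e-03 -1.99087722e-03]
the job is handed in; nothing more can be done
None
```

I handed the job in: the tray is against the locker's back wall and the bolt is pushed to its stop through the eye. I judged "fully shot" from the hard stop at about 26 N and the knob's position, because the camera travel read only 41–43 mm of the 46, and I had no clear last view of the bottles.

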